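Set up a clamping board with the sprung bench dogs that still have a good spring

ROBOT

A 6-joint arm with a two-finger parallel gripper is mounted at the origin on the work surface. World frame = base frame: x ahead of the robot, y to its left, z up, the work surface at z = 0. Lengths are in m, angles in rad, forces in N, time in s.
With the tool pointing down it reaches from about 0.3 to 0.75 m from the base axis. Payload 8.5 kg.
Tool frame: the origin (TCP) lies between the finger pads; the fingertips stand 8 mm ahead of it and the grasp point (between the pads) lies 11 mm behind it; z points along the fingers, y is the line along which they close (so a half turn about z gives the same grasp; the last joint's range is limited). The gripper opens to 85 mm and grips with 20 to 120 N. Pads are 22 mm wide; open, the fingers measure 114 mm over their backs; the gripper's body (76 mm by 85 mm) begins 54 mm behind the grasp point. The pads swing forward as they close: fully open they stand 13 mm farther back than shut.
Start: joints at [-1.459, 0.381, 1.297, -0, 1.464, -0.215], TCP at [0.177, -0.521, 0.239] pointing down, gripper open.
Joint ranges: [-3.11, 3.11], [-0.89, 2.33], [0.22, 2.48], [-1.42, 4.56], [0.17, 2.85], [-2.88, 2.88]. Speed limits (rad/s): [2.39, 2.39, 3.14, 3.14, 3.14, 3.14].

INTERFACE

Orientations are given as a unit quaternion [w, x, y, z].
In Python, from bench import monitor, eyes, arm gives the robot as it stands. The module is installed in compiled form; this text tells all that it offers.
- The arm moves only by the tool jog_arm, never from a script. Its arguments are lists of equal length, an entry for each row: "offset": the shift along the tool's x, y, z in mm, a list of three; "turn": the turn about the tool's z in degrees. In form: {"offset": [[x, y, z], ...], "turn": [turn, ...]}. A call has 1 to 8 rows; each row is the pose to reach, as a shift and turn from the pose commanded when the call began, along the tool's axes at that moment; what a row does not reach only later rows make up. A row lasts 1/12 s, in which the tool goes at most 41.7 mm and 7.16 degrees, less where a joint would pass 70% of its speed; a pose out of reach is approached as far as the arm can. A call with a gripper value outside its range is refused whole. "hand" is the finger opening in mm, from 0 to 85.4, set as the call begins (left out, the last holds). The fingers move at their own pace and stop on an object; the grip force is fixed at half the most. Time passes only in rows, so rows that repeat a pose let the fingers close. It gives the time, the measured TCP pose, the force, the opening and the grip force at its end, in the units of the state.
- monitor.sense(): the state, without advancing time (a new reading comes with each control period).
- eyes.snapshot(name): name is "scene" or "top"; returns a dict with "image" (400x640x3 uint8, blue, green, red), "vfov" (degrees; the focal length in pixels is half the picture's height over the tangent of half this angle, whatever the lens; pixels are square), "cx", "cy" (the principal point, pixels), "R" (3x3) and "t" (3): a world point X has camera coordinates R X + t. Camera axes: x right, y down, z forward; pixel columns grow to the right and rows downward; lengths in m; the calibration is good to about 2 mm. A picture is of the moment at which its call begins. There is no depth.
- arm.finish_job(): hands the job in; it is judged then, once.
The state is a dict: "clock": time; "joint_pos": joint angles; "qvel": joint speeds; "joint_torque": joint torques, N m; "ee_pos": TCP position; "orientation": TCP orientation; "wrist_force": force on the tool from outside, world axes, zero at the start; "ft_torque": the same for the moment, N m; "gripper_width": finger opening in m; "finger_force": force on a finger pad.
Only numpy, scipy, OpenCV 4.12 (cv2) and the standard library are available. Lean on these libraries where they do the work, as an engineer would, in place of code of your own. Each camera call takes 0.05 s, during which the arm holds its last target. There are 200 camera calls.

TASK

Clear the planed rail off the clamping board and lay it flat on the bench. Sort the sprung bench dogs in the wooden stand by a light squeeze of the plunger, which goes right in on a tired dog and only a little on a good one: fit every good dog in a dog hole of the clamping board, one to a hole, head right down on the board and plunger pointing straight at the fence, and put every tired dog in the scrap tin. Leave the other things on the bench where they are.

Things in the scene. Friction and masses are not known exactly. Their poses are not given: they have to be found in the camera images.
- dog_a: sprung bench dog, one of seven alike, 5 to 7 present. Aluminium block head, x -16 to +12, y -13 to +13, z 0 to 26 mm, on a round steel post 18 mm thick, 36 mm long below the head, end rounded; 135 g. Origin on the post's axis at the head's underside; z up the post, x towards the plunger. Starts upright in a hole of the stand, head on its top, plunger within 0.35 rad of the stand's +x
- dog_b: sprung bench dog, size and axes as dog_a. On every dog a round brass plunger 12 mm thick stands 12 mm out of the head's +x face, on an axis 13 mm above the origin; its free tip is at x = 24 mm, so head and free plunger measure 40 mm over all along x. Pressed in, it gives up to 9 mm and springs back
- dog_c: sprung bench dog, as dog_a and dog_b. Springs of all the dogs: a good one takes 3 N to start and 6 N per mm, so a 20 N squeeze leaves about 37 mm over all along x (40 N: 34 mm); a tired one takes about 0.8 N per mm and is fully in at 8 N, 30 to 31 mm over all. Good and tired ones look alike; which is which must be felt
- dog_d: sprung bench dog, as dog_a, dog_b and dog_c describe; good or tired must be felt
- dog_e: sprung bench dog, as dog_a, dog_b and dog_c describe; good or tired must be felt
- dog_f: sprung bench dog, as dog_a, dog_b and dog_c describe; good or tired must be felt
- dog_g: sprung bench dog, as dog_a, dog_b and dog_c describe; good or tired must be felt
- stand: wooden stand that stores the dogs, fixed: top 160 x 245 mm (x, y), 48 mm above the bench; origin on the bench under its centre, x and y along its sides. Eight plain round holes of 22 mm, open below, at x +-42 mm, y +-30 and +-90 mm; the dogs stand in some of them. It and the board may change sides of the bench.
- board: plywood clamping board, fixed: 220 x 270 mm (x, y), 18 mm thick, raised on battens so that its top is 48 mm above the bench; origin on the bench under its centre. A wooden fence 24 mm thick and 30 mm high stands on it along its far (+x) edge, inner face at x = +72.5 mm. A row of four round dog holes, 20 mm, goes right through it along y.
- hole0 (a point): centre of the mouth of dog hole 0 of the row (from the board's +y end, 62 mm apart), at the board's top surface; 20 mm in diameter with a 1.5 mm chamfer, through 18 mm of plywood with 30 mm free below; axes as the board's, x towards the fence
- hole1 (a point): centre of the mouth of dog hole 1 of the row (from the board's +y end, 62 mm apart), at the board's top surface; 20 mm in diameter with a 1.5 mm chamfer, through 18 mm of plywood with 30 mm free below; axes as the board's, x towards the fence
- hole2 (a point): centre of the mouth of dog hole 2 of the row (from the board's +y end, 62 mm apart), at the board's top surface; 20 mm in diameter with a 1.5 mm chamfer, through 18 mm of plywood with 30 mm free below; axes as the board's, x towards the fence
- hole3 (a point): centre of the mouth of dog hole 3 of the row (from the board's +y end, 62 mm apart), at the board's top surface; 20 mm in diameter with a 1.5 mm chamfer, through 18 mm of plywood with 30 mm free below; axes as the board's, x towards the fence
- fence (a point): middle of the fence's inner face at the board's top surface; the board's x axis points from the holes to it
- tin: open round steel tin for scrap, loose, 250 g: 128 mm across, 45 mm high, 3 mm wall and bottom; origin under its centre, z up
- tin_in (a point): centre of the tin's inner floor
- rail: planed brown hardwood rail, 36 x 140 x 20 mm (x, y, z), 75 g, lying flat on the board over some of the dog holes; origin under its centre
- glue: glue bottle 64 mm across, 170 mm tall, standing near the far edge; origin under its centre (a bystander, not part of the job)
- screw_jar: glass screw jar with lid, 72 mm across, 85 mm tall, near the far edge; origin under its centre (a bystander, not part of the job)
- mallet: wooden mallet lying near the far edge, head 70 x 110 x 85 mm, handle 24 mm thick; origin on the bench under the handle (a bystander, not part of the job)
- plane: block plane 160 x 50 mm, 60 mm high, near the far edge; origin under its centre (a bystander, not part of the job)
- pencil: flat carpenter's pencil 160 x 10 x 7 mm lying on the board along the fence; origin under its centre (a bystander, not part of the job)

How it is judged:
By the outcome, as a careful person would: the job done as asked, in the order asked, and still so for the second after the job is handed in, with the robot touching nothing.
Of dog_a, dog_c, dog_d, dog_f only 3 to 4 are there at a start; the rules pass over those that are not, and their reading is None.
Of dog_b, dog_e, dog_g only 2 to 3 are there at a start; the rules pass over those that are not, and their reading is None.
At some moment in a run one of tin, rail may be knocked a few centimetres aside while the robot is not near it.
It also fails if it takes over 210 s, if anything falls off the work surface, if the arm or the gripper's body presses on something with over 40 N, if the wrist force passes 120 N, or if a joint passes its speed limit or range.

## Working session

There is one attempt and no reset: what is moved stays moved. The work goes in short steps, Python scripts to look and compute and a tool call to move; the robot and the scene stay as the last step left them, time stands still between calls to the robot, and variables do not carry over. Pictures are saved under pics/ and viewed, at most 14 in all, crops included, and the job is handed in when it is done.

Besides the shell and the picture viewer there is one more tool, called after "Call:" as name(argument=value, ...), one argument or row to a line, values as JSON. jog_arm: Moves the arm, as the interface text tells. Its arguments: {"type":"object","properties":{"offset":{"type":"array","items":{"type":"array","items":{"type":"number"}}},"turn":{"type":"array","items":{"type":"number"}},"hand":{"type":"number"}},"required":["offset","turn"]}

```bash
mkdir -p pics
cat > h.py <<'E'
import numpy as np, cv2
from bench import monitor, eyes, arm
def snap(name,fn=None):
    s=eyes.snapshot(name)
    if fn: cv2.imwrite(fn,s['image'])
    return s
E
python3 - <<'E'
from h import *
print(monitor.sense())
import pickle
for n in ['scene','top']:
    s=snap(n,f'pics/{n}0.png'); pickle.dump(s,open(n+'.pkl','wb'))
    print(n,{k:v for k,v in s.items() if k!='image'})
E
```

```text
{'clock': 0.0, 'joint_pos': array([-1.45930701e+00,  3.81217048e-01,  1.29825507e+00,  4.61462432e-05,
        1.46362179e+00, -2.15279664e-01]), 'qvel': array([ 0.00056993,  0.00024765, -0.00230506, -0.00027299,  0.00018975,
       -0.00078481]), 'joint_torque': array([ 2.99851126e-04, -4.48458946e+01, -2.31282502e+01, -8.86669341e-05,
        4.76228044e-03,  2.81831382e-05]), 'ee_pos': array([ 0.17652909, -0.52060444,  0.2387024 ]), 'orientation': array([-7.48426061e-04,  9.86682545e-01,  1.62656050e-01,  6.18444043e-05]), 'wrist_force': array([-0.69538965,  0.31499761,  0.43927608]), 'ft_torque': array([-0.04780819, -0.06773854, -0.02638474]), 'finger_force': 0.0, 'gripper_width': 0.0853946256569667}
scene {'vfov': 43.67858839023513, 'cx': 321.4246055077071, 'cy': 198.73804542124267, 'R': array([[ 0.26074532,  0.96533511, -0.01183215],
       [ 0.78683695, -0.21960092, -0.57676949],
       [-0.55937419,  0.14107998, -0.81682125]]), 't': array([-0.15374998, -0.46058998,  1.57062296])}
top {'vfov': 42.04368392595619, 'cx': 330.74709754038673, 'cy': 200.93978867853434, 'R': array([[ 0.00612249, -0.9999639 , -0.00589116],
       [-0.99746795, -0.00568957, -0.07088941],
       [ 0.07085334,  0.00631027, -0.99746678]]), 't': array([-0.00488541,  0.64250919,  1.31781106])}
```

View pics/scene0.png

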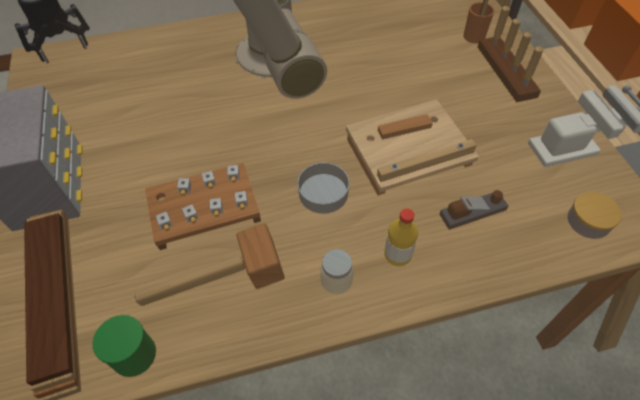

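View pics/top0.png

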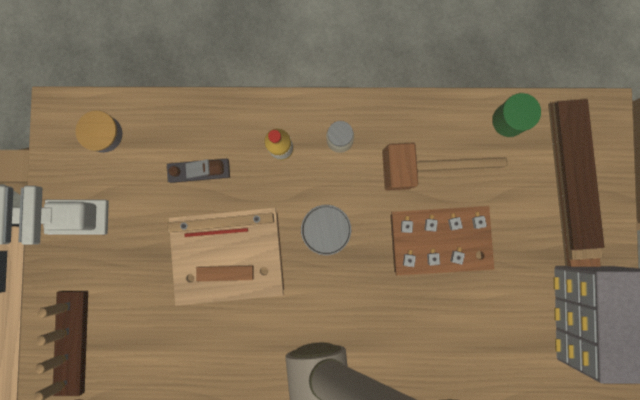

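Run:
```python
import pickle,cv2
s=pickle.load(open('top.pkl','rb'))['image']
def crop(x,y,w,h,k,fn):
    cv2.imwrite(fn,cv2.resize(s[y:y+h,x:x+w],None,fx=k,fy=k,interpolation=cv2.INTER_CUBIC))
crop(388,200,112,80,7,'pics/stand0.png'); crop(165,203,120,104,5.5,'pics/board0.png')
```

```text
(no output)
```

View pics/stand0.png

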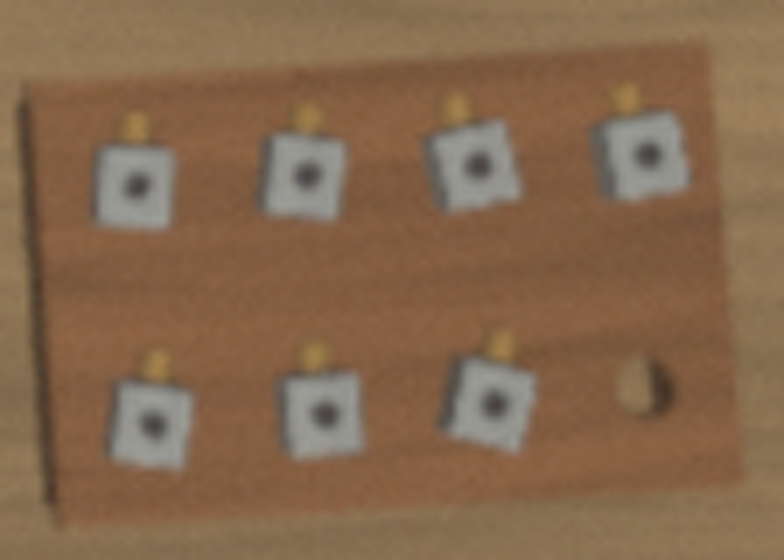

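View pics/board0.png

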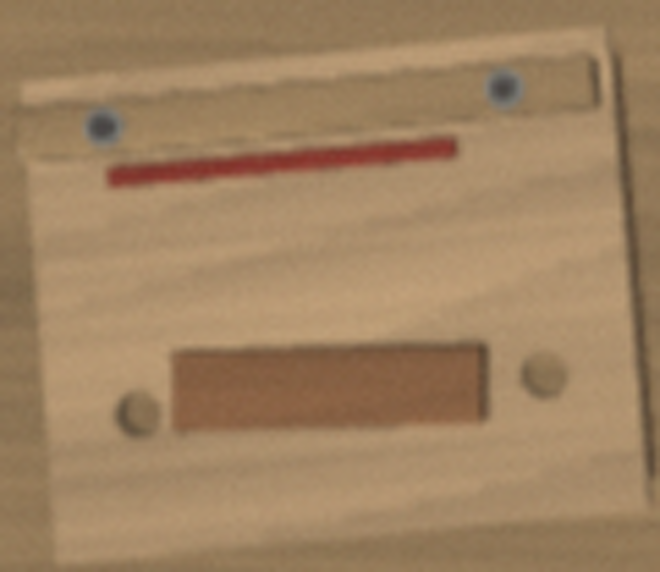

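```bash
cat >> h.py <<'E'
import pickle
from scipy.optimize import least_squares
def proj(s,P):
    P=np.atleast_2d(P); f=200/np.tan(np.radians(s['vfov']/2)); c=P@s['R'].T+s['t']
    return c[:,:2]/c[:,2:]*f+[s['cx'],s['cy']]
def unproj(s,uv,z):
    uv=np.atleast_2d(uv).astype(float); f=200/np.tan(np.radians(s['vfov']/2))
    d=np.c_[(uv-[s['cx'],s['cy']])/f,np.ones(len(uv))]@s['R']; o=-s['R'].T@s['t']
    return o+d*((z-o[2])/d[:,2])[:,None]
def full(p,o,k): return (np.asarray(p,float)+.5)/k-.5+o
def rot(a): return np.array([[np.cos(a),-np.sin(a)],[np.sin(a),np.cos(a)]])
def fit2(local,world):
    l=np.asarray(local,float); r=least_squares(lambda q:((l@rot(q[2]).T+q[:2])-world[:,:2]).ravel(),[*world[:,:2].mean(0),0])
    return r.x,r.fun.reshape(-1,2)*1000
E
python3 - <<'E'
from h import *
np.set_printoptions(precision=4,suppress=True)
s=pickle.load(open('top.pkl','rb'))
o=[388,200]
C=unproj(s,full([[25,85],[708,42],[742,485],[62,525]],o,7),.048)
H=unproj(s,full([[645,387]],o,7),.048)
D=unproj(s,full([[137,186],[307,176],[479,166],[648,156],[153,425],[326,415],[495,404]],o,7),.074)
T=unproj(s,full([[136,113],[310,103],[455,93],[624,85],[160,350],[315,343],[506,332]],o,7),.061)
loc=[[.08,.1225],[.08,-.1225],[-.08,-.1225],[-.08,.1225],[-.042,-.09]]+[[.042,y] for y in(.09,.03,-.03,-.09)]+[[-.042,y] for y in (.09,.03,-.03)]
print(fit2(loc,np.r_[C,H,D]))
for d,t in zip(D,T): print(d,np.degrees(np.arctan2(*(t-d)[[1,0]])),np.hypot(*(t-d)[:2]))
o=[165,203]
B=unproj(s,full([[20,85],[602,28],[655,510],[58,562]],o,5.5),.048)
Hh=unproj(s,full([[138,413],[545,375]],o,5.5),.048)
x,r=fit2([[.11,.135],[.11,-.135],[-.11,-.135],[-.11,.135]],B);print(x,r)
print('holes',Hh,(Hh[:,:2]-x[:2])@rot(x[2]))
R=unproj(s,full([[172,352],[486,344],[486,420],[174,430]],o,5.5),.068)
print('rail',fit2([[.018,.07],[.018,-.07],[-.018,-.07],[-.018,.07]],R))
print('tin',unproj(s,[[326.5,230.5]],.045))
print('robot base px',proj(s,[[0,0,0]]))
E
```

```text
(array([ 0.5426, -0.2827,  0.0681]), array([[-0.3234, -1.3248],
       [-0.6002,  0.1124],
       [-1.7952, -1.0823],
       [-2.6926,  0.6723],
       [-0.7049, -0.1605],
       [ 0.6982,  0.1744],
       [ 0.8993,  0.1771],
       [ 1.0968,  0.8738],
       [ 1.3012,  0.5053],
       [ 0.6144, -0.2886],
       [ 0.8201,  0.4865],
       [ 0.6864, -0.1456]]))
[ 0.5776 -0.1902  0.074 ] -3.4413433125175263 0.026347959925719828
[ 0.5815 -0.2501  0.074 ] -7.985762900246719 0.026609524883754423
[ 0.5854 -0.3107  0.074 ] 11.19758616312879 0.026849112675455807
[ 0.5893 -0.3702  0.074 ] 10.017681144071155 0.02606464478701538
[ 0.4939 -0.1955  0.074 ] -9.804632366931655 0.02632239117769009
[ 0.4978 -0.2561  0.074 ] 2.768980920905843 0.024909576049738005
[ 0.502  -0.3154  0.074 ] -16.235479965020808 0.02601350937256971
[0.5001 0.2629 0.105 ] [[ 0.2721 -0.401 ]
 [ 0.8155 -1.79  ]
 [ 1.0146  2.2512]
 [-2.1021 -0.0602]]
holes [[0.446  0.351  0.048 ]
 [0.4644 0.1657 0.048 ]] [[-0.0446  0.0933]
 [-0.0457 -0.0929]]
rail (array([0.4599, 0.2597, 0.0349]), array([[ 0.6372, -0.5463],
       [ 1.0507,  0.6461],
       [-1.0822, -0.0456],
       [-0.6057, -0.0541]]))
tin [[0.5661 0.009  0.045 ]]
robot base px [[328.8178 454.677 ]]
```

```bash
cat >> h.py <<'E'
def pose():
    m=monitor.sense(); w,x,y,z=m['orientation']
    return np.r_[m['ee_pos']*1000,np.degrees(np.arctan2(2*(x*y+w*z),1-2*(y*y+z*z)))],m
def plan(calls,start=None):
    "calls: list of lists of (x,y,z mm,yaw deg); offsets of each call from the previous call's last pose"
    p,m=pose()
    if start is not None: p=np.array(start,float)
    print('at',np.round(p,1),'t',round(m['clock'],2),'w',round(m['gripper_width']*1000,1),'q6',round(m['joint_pos'][5],2))
    prev=p
    for c in calls:
        for q in c:
            q=np.array(q,float); d=q[:3]-p[:3]; a=np.radians(p[3]); t=-((q[3]-p[3]+180)%360-180)
            l=q-prev; n=max(np.linalg.norm(l[:3])/41.7,abs(l[3])/7.16)
            q6=np.arctan2(q[1],q[0])+np.pi/2-np.radians(q[3])
            print('  ',np.round([d@[np.cos(a),np.sin(a),0],d@[np.sin(a),-np.cos(a),0],-d[2]],1).tolist(),'turn',round(t,1),'rows %.1f q6 %.2f'%(n,q6)); prev=q
        p=np.array(c[-1],float); print('  --')
E
python3 - <<'E'
from h import *
plan([[(320,-250,239,60)],[(440,0,200,92)],[(460,260,130,92)],[(460,260,59,92)]])
E
```

```text
at [ 176.5 -520.6  238.8   18.7] t 0.1 w 85.4 q6 -0.22
   [222.8, -210.3, -0.2] turn -41.3 rows 7.3 q6 -0.14
  --
   [276.5, -21.1, 39.0] turn -32.0 rows 6.7 q6 -0.03
  --
   [259.1, 29.1, 70.0] turn -0.0 rows 6.5 q6 0.48
  --
   [0.0, 0.0, 71.0] turn -0.0 rows 1.7 q6 0.48
  --
```

Call:
jog_arm(
  offset=[
    [222.8,-210.3,0],
    [222.8,-210.3,0],
    [222.8,-210.3,0],
    [222.8,-210.3,0],
    [222.8,-210.3,0],
    [222.8,-210.3,0],
    [222.8,-210.3,0],
    [222.8,-210.3,0],
  ],
  turn=[-41.3,-41.3,-41.3,-41.3,-41.3,-41.3,-41.3,-41.3],
  hand=55,
)

```text
clock: 0.77
ee_pos: [0.321, -0.246, 0.2393]
orientation: [-0.001, 0.865, 0.502, 0.0]
wrist_force: [0.2, -0.0, 0.5]
gripper_width: 0.055
finger_force: 0.0
```

Call:
jog_arm(
  offset=[
    [276.5,-21,39],
    [276.5,-21,39],
    [276.5,-21,39],
    [276.5,-21,39],
    [276.5,-21,39],
    [276.5,-21,39],
    [276.5,-21,39],
    [276.5,-21,39],
  ],
  turn=[-32,-32,-32,-32,-32,-32,-32,-32],
)

```text
clock: 1.43
ee_pos: [0.4407, 0.0039, 0.1993]
orientation: [-0.001, 0.693, 0.721, 0.0]
wrist_force: [-1.1, 0.1, 0.2]
gripper_width: 0.0551
finger_force: 0.0
```

Call:
jog_arm(
  offset=[
    [259,29,70],
    [259,29,70],
    [259,29,70],
    [259,29,70],
    [259,29,70],
    [259,29,70],
    [259,29,70],
    [259,29,70],
  ],
  turn=[0,0,0,0,0,0,0,0],
)

```text
clock: 2.1
ee_pos: [0.4591, 0.2625, 0.1288]
orientation: [-0.001, 0.693, 0.721, -0.001]
wrist_force: [-0.6, -1.0, 0.2]
gripper_width: 0.055
finger_force: 0.0
```

Run:
```python
from h import *
plan([[(460,260,59,92)],[(460,260,150,92),(400,-10,150,92)],[(400,-10,16,92)]])
s=snap('top')
cv2.imwrite('pics/a1.png',cv2.resize(s['image'][190:310,150:350],None,fx=4,fy=4,interpolation=cv2.INTER_CUBIC))
```

```text
at [459.1 262.5 128.8  92.2] t 2.1 w 55.0 q6 0.26
   [-2.6, 0.8, 69.8] turn 0.2 rows 1.7 q6 0.48
  --
   [0.0, 0.0, -91.0] turn -0.0 rows 2.2 q6 0.48
   [-267.7, -69.4, -91.0] turn -0.0 rows 6.6 q6 -0.06
  --
   [0.0, 0.0, 134.0] turn -0.0 rows 3.2 q6 -0.06
  --
```

Call:
jog_arm(
  offset=[
    [0,0,35],
    [0,0,55],
    [0,0,69.5],
    [0,0,69.5],
    [0,0,69.5],
    [0,0,69.5],
  ],
  turn=[0,0,0,0,0,0],
)

```text
clock: 2.65
ee_pos: [0.4606, 0.2592, 0.062]
orientation: [0.0, 0.695, 0.719, 0.001]
wrist_force: [-0.1, -0.2, 0.1]
gripper_width: 0.0551
finger_force: 0.0
```

Call:
jog_arm(
  offset=[
    [0,0,0],
    [0,0,0],
    [0,0,0],
    [0,0,0],
    [0,0,0],
    [0,0,0],
    [0,0,0],
    [0,0,0],
  ],
  turn=[0,0,0,0,0,0,0,0],
  hand=25,
)

```text
clock: 3.32
ee_pos: [0.4606, 0.2596, 0.0623]
orientation: [0.001, 0.694, 0.719, 0.001]
wrist_force: [-0.7, -2.2, 6.8]
gripper_width: 0.0345
finger_force: 60.5
```

Call:
jog_arm(
  offset=[
    [0,0,-20],
    [0,0,-50],
    [0,0,-90],
    [0,0,-90],
    [0,0,-90],
    [0,0,-90],
  ],
  turn=[0,0,0,0,0,0],
)

```text
clock: 3.82
ee_pos: [0.4595, 0.2595, 0.1507]
orientation: [-0.0, 0.694, 0.72, -0.0]
wrist_force: [0.0, -0.0, -0.1]
gripper_width: 0.0348
finger_force: 60.2
```

Run:
```python
from h import *
plan([[(400,-10,150,92)],[(400,-10,13,92)]])
s=snap('top'); pickle.dump(s,open('top1.pkl','wb'))
cv2.imwrite('pics/a2.png',cv2.resize(s['image'][190:310,150:350],None,fx=4,fy=4,interpolation=cv2.INTER_CUBIC))
```

```text
at [459.5 259.5 150.7  92. ] t 3.82 w 34.8 q6 0.25
   [-267.3, -69.0, 0.7] turn 0.0 rows 6.6 q6 -0.06
  --
   [0.0, 0.0, 137.0] turn -0.0 rows 3.3 q6 -0.06
  --
```

Call:
jog_arm(
  offset=[
    [-267.5,-69,0],
    [-267.5,-69,0],
    [-267.5,-69,0],
    [-267.5,-69,0],
    [-267.5,-69,0],
    [-267.5,-69,0],
    [-267.5,-69,0],
    [-267.5,-69,0],
  ],
  turn=[0,0,0,0,0,0,0,0],
)

```text
clock: 4.53
ee_pos: [0.3993, -0.0135, 0.15]
orientation: [-0.001, 0.696, 0.718, -0.001]
wrist_force: [1.2, -0.4, -0.4]
gripper_width: 0.0343
finger_force: 60.2
```

Call:
jog_arm(
  offset=[
    [0,0,40],
    [0,0,80],
    [0,0,110],
    [0,0,125],
    [0,0,132],
    [0,0,134],
    [0,0,135],
    [0,0,135],
  ],
  turn=[0,0,0,0,0,0,0,0],
)

```text
clock: 5.2
ee_pos: [0.4007, -0.01, 0.0164]
orientation: [0.001, 0.694, 0.72, 0.0]
wrist_force: [-0.9, -0.5, -0.6]
gripper_width: 0.0346
finger_force: 60.1
```

View pics/a2.png

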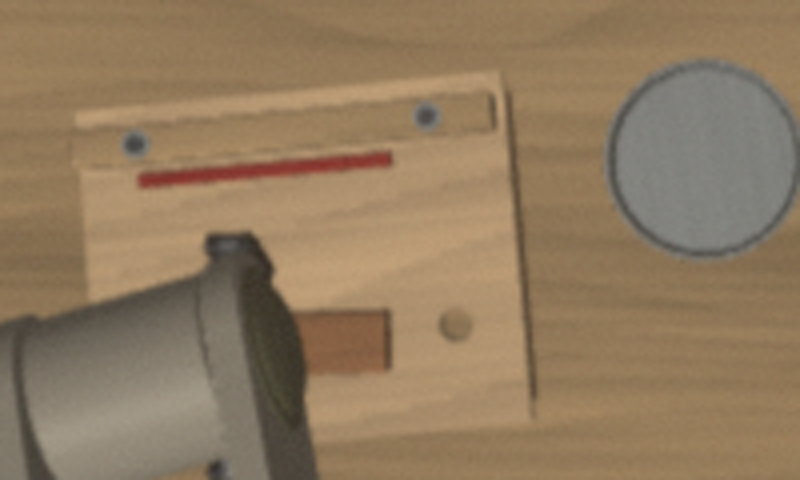

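Call:
jog_arm(
  offset=[
    [0,0,1],
    [0,0,2],
    [0,0,2],
    [0,0,2],
  ],
  turn=[0,0,0,0],
)

```text
clock: 5.53
ee_pos: [0.4007, -0.0101, 0.0143]
orientation: [0.001, 0.695, 0.719, 0.0]
wrist_force: [0.6, 0.9, 3.8]
gripper_width: 0.0345
finger_force: 60.7
```

Call:
jog_arm(
  offset=[
    [0,0,0],
    [0,0,0],
    [0,0,0],
    [0,0,0],
    [0,0,-40],
    [0,0,-80],
    [0,0,-120],
    [0,0,-120],
  ],
  turn=[0,0,0,0,0,0,0,0],
  hand=52,
)

```text
clock: 6.2
ee_pos: [0.4028, -0.0107, 0.1395]
orientation: [0.005, 0.694, 0.72, 0.002]
wrist_force: [1.0, -1.0, 0.4]
gripper_width: 0.0519
finger_force: 0.0
```

Run:
```python
from h import *
plan([[(581.6,-190.4,120,86.6)],[(581.6,-190.4,60,86.6)]])
s=snap('top'); pickle.dump(s,open('top2.pkl','wb'))
```

```text
at [402.8 -10.7 139.5  92. ] t 6.2 w 51.9 q6 -0.36
   [-185.9, 172.3, 19.5] turn 5.4 rows 6.1 q6 -0.26
  --
   [0.0, 0.0, 60.0] turn -0.0 rows 1.4 q6 -0.26
  --
```

Call:
jog_arm(
  offset=[
    [-186,172,15],
    [-186,172,15],
    [-186,172,15],
    [-186,172,15],
    [-186,172,15],
    [-186,172,15],
    [-186,172,15],
    [-186,172,15],
  ],
  turn=[5.4,5.4,5.4,5.4,5.4,5.4,5.4,5.4],
)

```text
clock: 6.92
ee_pos: [0.579, -0.1912, 0.1164]
orientation: [-0.001, 0.728, 0.685, -0.0]
wrist_force: [0.8, -0.4, 0.3]
gripper_width: 0.052
finger_force: 0.0
```

Call:
jog_arm(
  offset=[
    [0,0,0],
    [0,0,0],
    [0,0,0],
    [0,0,0],
  ],
  turn=[0,0,0,0],
)

```text
clock: 7.25
ee_pos: [0.5784, -0.189, 0.1192]
orientation: [0.0, 0.727, 0.686, 0.0]
wrist_force: [0.5, 0.5, -0.1]
gripper_width: 0.0518
finger_force: 0.0
```

Run:
```python
from h import *
plan([[(581.6,-190.4,60,86.6)]])
s=snap('scene'); pickle.dump(s,open('scene2.pkl','wb'))
a=cv2.resize(s['image'][100:260,140:340],None,fx=4,fy=3.75); cv2.imwrite('pics/s2.png',a)
```

```text
at [ 578.4 -189.   119.2   86.7] t 7.25 w 51.8 q6 -0.45
   [-1.2, 3.3, 59.2] turn 0.1 rows 1.4 q6 -0.26
  --
```

View pics/s2.png

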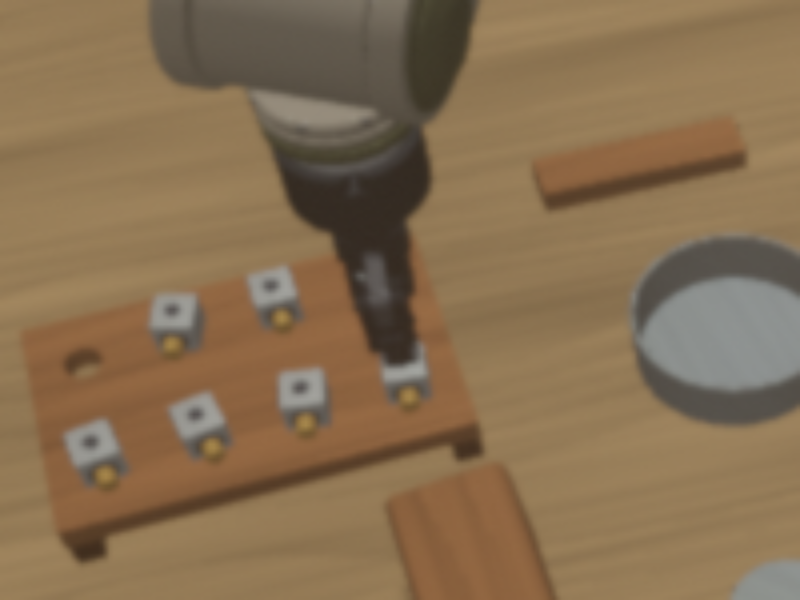

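Call:
jog_arm(
  offset=[
    [-1,3.3,20],
    [-1,3.3,45],
    [-1,3.3,58],
    [-1,3.3,58],
    [-1,3.3,58],
    [-1,3.3,58],
  ],
  turn=[0,0,0,0,0,0],
)

```text
clock: 7.8
ee_pos: [0.5825, -0.1912, 0.0621]
orientation: [0.001, 0.728, 0.686, 0.0]
wrist_force: [0.1, -0.4, 0.4]
gripper_width: 0.0521
finger_force: 0.0
```

Call:
jog_arm(
  offset=[
    [0,0,0],
    [0,0,0],
    [0,0,0],
    [0,0,0],
    [0,0,0],
    [0,0,0],
  ],
  turn=[0,0,0,0,0,0],
  hand=36,
)

```text
clock: 8.3
ee_pos: [0.5822, -0.1913, 0.0623]
orientation: [0.001, 0.728, 0.686, 0.0]
wrist_force: [-2.7, -0.1, 5.4]
gripper_width: 0.0361
finger_force: 4.6
```

Run:
```python
from h import *
plan([])
m=monitor.sense(); print(m['finger_force'],m['wrist_force'],m['ft_torque'])
```

```text
at [ 582.2 -191.3   62.3   86.6] t 8.3 w 36.1 q6 -0.45
4.557888954877853 [-2.69549882 -0.07592453  5.35375493] [0.08951271 0.39670566 0.00504088]
```

Call:
jog_arm(
  offset=[
    [0,0,0],
    [0,0,0],
    [0,0,0],
    [0,0,0],
  ],
  turn=[0,0,0,0],
  hand=33,
)

```text
clock: 8.63
ee_pos: [0.5818, -0.1913, 0.0625]
orientation: [0.0, 0.728, 0.686, -0.0]
wrist_force: [-5.2, 0.7, 6.8]
gripper_width: 0.0331
finger_force: 8.2
```

Call:
jog_arm(
  offset=[
    [0,-0.5,0],
    [0,-0.5,0],
    [0,-0.5,0],
    [0,-0.5,-30],
    [0,-0.5,-60],
    [0,-0.5,-60],
    [0,-0.5,-60],
    [0,-0.5,-60],
  ],
  turn=[0,0,0,0,7,14,21,28],
  hand=45,
)

```text
clock: 9.3
ee_pos: [0.5817, -0.1911, 0.1214]
orientation: [0.0, 0.873, 0.487, 0.0]
wrist_force: [-0.4, -0.3, 0.1]
gripper_width: 0.0453
finger_force: 0.0
```

Call:
jog_arm(
  offset=[
    [0,0,0],
    [0,0,0],
    [0,0,0],
    [0,0,0],
    [0,0,0],
    [0,0,0],
    [0,0,0],
    [0,0,0],
  ],
  turn=[7,14,21,28,35,42,49,56],
)

```text
clock: 9.97
ee_pos: [0.5816, -0.191, 0.1208]
orientation: [-0.0, 1.0, 0.02, 0.0]
wrist_force: [-0.2, 0.3, -0.4]
gripper_width: 0.0455
finger_force: 0.0
```

Call:
jog_arm(
  offset=[
    [0,0,0],
    [0,0,0],
    [0,0,0],
    [0,0,0],
  ],
  turn=[6,6,6,6],
)

```text
clock: 10.3
ee_pos: [0.5816, -0.1911, 0.1208]
orientation: [0.0, 1.0, -0.028, 0.0]
wrist_force: [0.9, -0.2, -0.0]
gripper_width: 0.045
finger_force: 0.0
```

Run:
```python
from h import *
plan([[(581.7,-191.3,60,-3.4)]])
s=snap('scene'); print(unproj(s,[[10,10]],0))
cv2.imwrite('pics/s3.png',cv2.resize(s['image'][140:240,140:270],None,fx=6,fy=6,interpolation=cv2.INTER_CUBIC))
```

```text
at [ 581.6 -191.1  120.8   -3.2] t 10.3 w 45.0 q6 1.12
   [0.2, 0.2, 60.8] turn 0.2 rows 1.5 q6 1.31
  --
[[-0.47001853 -0.82392651  0.        ]]
```

View pics/s3.png

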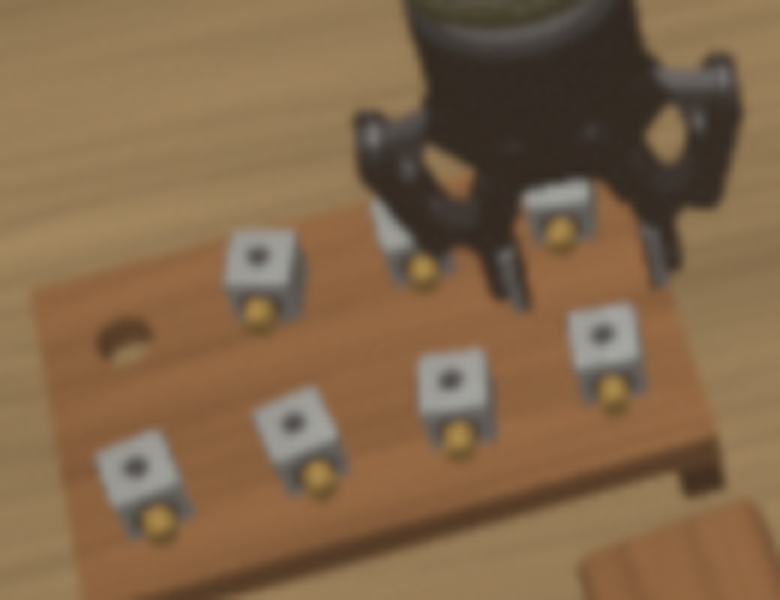

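Call:
jog_arm(
  offset=[
    [0,0,20],
    [0,0,45],
    [0,0,58.5],
    [0,0,58.5],
    [0,0,58.5],
    [0,0,58.5],
  ],
  turn=[0,0,0,0,0,0],
)

```text
clock: 10.85
ee_pos: [0.5821, -0.1914, 0.0635]
orientation: [0.0, 1.0, -0.029, 0.001]
wrist_force: [-0.2, 0.3, -0.2]
gripper_width: 0.0451
finger_force: 0.0
```

Call:
jog_arm(
  offset=[
    [0,0,0],
    [0,0,0],
    [0,0,0],
    [0,0,0],
    [0,0,0],
    [0,0,0],
    [0,0,0],
    [0,0,0],
  ],
  turn=[0,0,0,0,0,0,0,0],
  hand=20,
)

```text
clock: 11.52
ee_pos: [0.5821, -0.1914, 0.0638]
orientation: [0.001, 1.0, -0.029, 0.001]
wrist_force: [-1.0, 0.7, 6.2]
gripper_width: 0.0248
finger_force: 59.4
```

Call:
jog_arm(
  offset=[
    [0,0,-30],
    [0,0,-60],
    [0,0,-85],
    [0,0,-85],
    [0,0,-85],
    [0,0,-85],
  ],
  turn=[0,0,0,0,0,0],
)

```text
clock: 12.02
ee_pos: [0.581, -0.1908, 0.1463]
orientation: [-0.0, 1.0, -0.029, -0.001]
wrist_force: [-0.4, -0.2, -2.5]
gripper_width: 0.0246
finger_force: 61.4
```

Run:
```python
from h import *
plan([[(561,9,147,-3.4)],[(561,9,64,-3.4)]])
s=snap('scene'); print(unproj(s,[[10,10]],0))
cv2.imwrite('pics/s4.png',cv2.resize(s['image'][120:240,170:400],None,fx=3.4,fy=3.4,interpolation=cv2.INTER_CUBIC))
```

```text
at [ 581.  -190.8  146.3   -3.4] t 12.02 w 24.6 q6 1.12
   [-31.7, -198.2, -0.7] turn 0.0 rows 4.8 q6 1.65
  --
   [0.0, 0.0, 83.0] turn -0.0 rows 2.0 q6 1.65
  --
[[-0.47001853 -0.82392651  0.        ]]
```

View pics/s4.png

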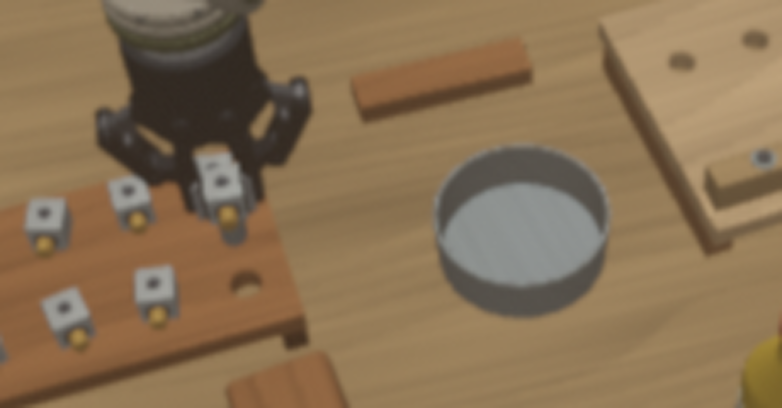

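Call:
jog_arm(
  offset=[
    [-32,-198,0],
    [-32,-198,0],
    [-32,-198,0],
    [-32,-198,0],
    [-32,-198,0],
    [-32,-198,0],
    [-32,-198,0],
    [-32,-198,0],
  ],
  turn=[0,0,0,0,0,0,0,0],
)

```text
clock: 12.73
ee_pos: [0.5611, 0.0082, 0.1465]
orientation: [0.0, 1.0, -0.029, -0.001]
wrist_force: [-0.4, 0.0, -0.8]
gripper_width: 0.0242
finger_force: 61.4
```

Call:
jog_arm(
  offset=[
    [0,0,30],
    [0,0,60],
    [0,0,80],
    [0,0,82],
    [0,0,82],
    [0,0,82],
  ],
  turn=[0,0,0,0,0,0],
)

```text
clock: 13.23
ee_pos: [0.562, 0.0076, 0.0662]
orientation: [0.0, 1.0, -0.03, 0.001]
wrist_force: [-0.1, -0.9, -1.2]
gripper_width: 0.0247
finger_force: 61.4
```

Call:
jog_arm(
  offset=[
    [0,0,0],
    [0,0,0],
    [0,0,0],
    [0,0,0],
    [0,0,-20],
    [0,0,-50],
    [0,0,-80],
    [0,0,-80],
  ],
  turn=[0,0,0,0,0,0,0,0],
  hand=52,
)

```text
clock: 13.9
ee_pos: [0.5636, 0.0082, 0.1512]
orientation: [0.001, 1.0, -0.029, 0.005]
wrist_force: [0.4, -1.5, 0.5]
gripper_width: 0.0519
finger_force: 0.0
```

Run:
```python
from h import *
plan([[(585.5,-150,130,40)],[(585.5,-250.6,115,82)]])
```

```text
at [563.6   8.2 151.2  -3.4] t 13.9 w 51.9 q6 1.43
   [31.2, 156.6, 21.2] turn -43.4 rows 6.1 q6 0.62
  --
   [-64.7, 77.1, 15.0] turn -42.0 rows 5.9 q6 -0.26
  --
```

Call:
jog_arm(
  offset=[
    [31,157,15],
    [31,157,15],
    [31,157,15],
    [31,157,15],
    [31,157,15],
    [31,157,15],
    [31,157,15],
    [31,157,15],
  ],
  turn=[-43.4,-43.4,-43.4,-43.4,-43.4,-43.4,-43.4,-43.4],
)

```text
clock: 14.57
ee_pos: [0.5829, -0.1503, 0.1302]
orientation: [-0.0, 0.94, 0.342, 0.0]
wrist_force: [1.2, 0.1, -0.4]
gripper_width: 0.0519
finger_force: 0.0
```

Call:
jog_arm(
  offset=[
    [-65,77,15],
    [-65,77,15],
    [-65,77,15],
    [-65,77,15],
    [-65,77,15],
    [-65,77,15],
    [-65,77,15],
    [-65,77,15],
  ],
  turn=[-42,-42,-42,-42,-42,-42,-42,-42],
)

```text
clock: 15.23
ee_pos: [0.5827, -0.2506, 0.1153]
orientation: [0.0, 0.756, 0.655, 0.0]
wrist_force: [0.6, 0.6, -0.1]
gripper_width: 0.052
finger_force: 0.0
```

Call:
jog_arm(
  offset=[
    [0,0,0],
    [0,0,0],
    [0,0,0],
    [0,0,0],
  ],
  turn=[0,0,0,0],
)

```text
clock: 15.57
ee_pos: [0.5827, -0.2508, 0.1153]
orientation: [0.0, 0.755, 0.656, 0.0]
wrist_force: [-0.7, -0.9, 0.3]
gripper_width: 0.052
finger_force: 0.0
```

Run:
```python
from h import *
plan([[(585.5,-250.5,61.5,82)]])
s=snap('scene');pickle.dump(s,open('scene5.pkl','wb'))
s=snap('top');pickle.dump(s,open('top5.pkl','wb'))
cv2.imwrite('pics/t5.png',cv2.resize(s['image'][200:310,160:370],None,fx=3.8,fy=3.8,interpolation=cv2.INTER_CUBIC))
```

```text
at [ 582.7 -250.8  115.3   82. ] t 15.57 w 52.0 q6 -0.45
   [0.6, 2.7, 53.8] turn -0.0 rows 1.3 q6 -0.26
  --
```

View pics/t5.png

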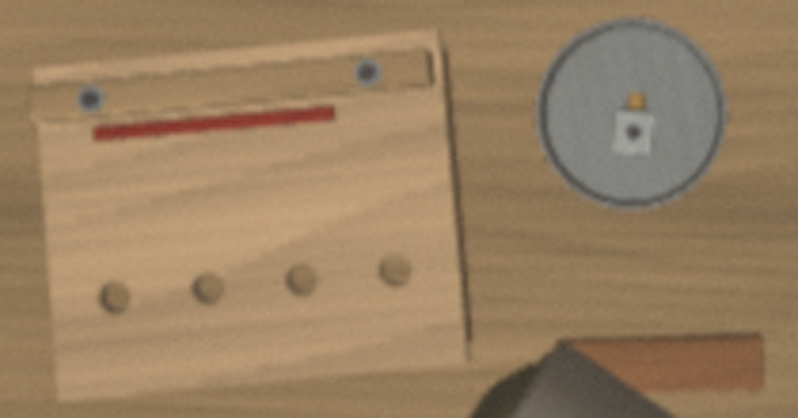

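Run:
```python
from h import *
np.set_printoptions(precision=1,suppress=True)
s=pickle.load(open('top5.pkl','rb')); F=lambda p:full(p,[160,200],3.8)
print('dog in tin',unproj(s,F([[634,131]]),.065)*1000,'vs 562,7.6')
print('tin',unproj(s,F([[632,113]]),.045)*1000)
H=unproj(s,F([[115,297],[209,288],[302,279],[395,270]]),.048)*1000
x,r=fit2([[0,93],[0,31],[0,-31],[0,-93]],H);print(H,x,np.degrees(x[2]),r/1000)
# subpixel: dark-blob refine of the holes
g=cv2.cvtColor(s['image'],cv2.COLOR_BGR2GRAY).astype(float)
for c in F([[115,297],[209,288],[302,279],[395,270]]):
    X,Y=np.meshgrid(*[np.arange(int(round(v))-7,int(round(v))+8) for v in c]); w=g[Y,X]
    ring=np.hypot(X-c[0],Y-c[1]); bg=np.median(w[ring>5.5]); w=np.clip(bg-w-4,0,None)*(ring<6)
    p=[(X*w).sum()/w.sum(),(Y*w).sum()/w.sum()]; print(c,p,unproj(s,[p],.048)[0]*1000)
```

```text
dog in tin [[556.9   8.8  65. ]] vs 562,7.6
tin [[569.   10.4  45. ]]
[[445.7 350.4  48. ]
 [452.  288.5  48. ]
 [458.3 227.2  48. ]
 [464.6 166.   48. ]] [455.2 258.    0.1] 5.844113268419678 [[-0.   0.1]
 [-0.   0.4]
 [ 0.  -0. ]
 [ 0.  -0.5]]
[189.9 277.8] [np.float64(189.28318584070797), np.float64(278.55884955752214)] [443.8 351.9  48. ]
[214.6 275.4] [np.float64(213.78247261345854), np.float64(276.0912884715702)] [450.3 290.6  48. ]
[239.1 273.1] [np.float64(238.41205211726384), np.float64(273.557003257329)] [457. 229.  48.]
[263.6 270.7] [np.float64(263.11954148471614), np.float64(271.1768558951965)] [463.4 167.1  48. ]
```

Call:
jog_arm(
  offset=[
    [0.5,2.5,20],
    [0.5,2.5,45],
    [0.5,2.5,53],
    [0.5,2.5,53],
    [0.5,2.5,53],
    [0.5,2.5,53],
  ],
  turn=[0,0,0,0,0,0],
)

```text
clock: 16.17
ee_pos: [0.5858, -0.2511, 0.0637]
orientation: [0.001, 0.755, 0.656, 0.0]
wrist_force: [-0.1, 0.1, 0.0]
gripper_width: 0.0518
finger_force: 0.0
```

Call:
jog_arm(
  offset=[
    [0,0,0],
    [0,0,0],
    [0,0,0],
    [0,0,0],
    [0,0,0],
    [0,0,0],
  ],
  turn=[0,0,0,0,0,0],
  hand=36,
)

```text
clock: 16.67
ee_pos: [0.5852, -0.251, 0.0642]
orientation: [0.001, 0.755, 0.656, -0.0]
wrist_force: [-3.8, 1.0, 7.3]
gripper_width: 0.0364
finger_force: 21.9
```

Call:
jog_arm(
  offset=[
    [0,-2,0],
    [0,-2,0],
    [0,-2,0],
    [0,-2,-30],
    [0,-2,-55],
    [0,-2,-55],
    [0,-2,-55],
    [0,-2,-55],
  ],
  turn=[0,0,0,0,7,14,21,28],
  hand=45,
)

```text
clock: 17.33
ee_pos: [0.5834, -0.2504, 0.1178]
orientation: [0.0, 0.892, 0.451, 0.0]
wrist_force: [-0.4, -0.2, -1.0]
gripper_width: 0.0449
finger_force: 0.0
```

Call:
jog_arm(
  offset=[
    [0,0,0],
    [0,0,0],
    [0,0,0],
    [0,0,0],
    [0,0,0],
    [0,0,0],
    [0,0,0],
    [0,0,0],
  ],
  turn=[7,14,21,28,35,42,49,56],
)

```text
clock: 18.0
ee_pos: [0.5833, -0.2504, 0.1173]
orientation: [-0.0, 1.0, -0.02, -0.0]
wrist_force: [-0.7, -0.4, 0.3]
gripper_width: 0.0451
finger_force: 0.0
```

Call:
jog_arm(
  offset=[
    [0,0,0],
    [0,0,0],
    [0,0,0],
    [0,0,20],
    [0,0,45],
    [0,0,54],
    [0,0,54],
    [0,0,54],
  ],
  turn=[6,6,6,6,6,6,6,6],
)

```text
clock: 18.67
ee_pos: [0.5834, -0.2505, 0.0636]
orientation: [-0.0, 0.998, -0.069, -0.0]
wrist_force: [-0.3, 0.5, 0.2]
gripper_width: 0.0446
finger_force: 0.0
```

Call:
jog_arm(
  offset=[
    [0,0,0],
    [0,0,0],
    [0,0,0],
    [0,0,0],
    [0,0,0],
    [0,0,0],
    [0,0,0],
    [0,0,0],
  ],
  turn=[0,0,0,0,0,0,0,0],
  hand=20,
)

```text
clock: 19.33
ee_pos: [0.584, -0.2509, 0.065]
orientation: [0.001, 0.998, -0.069, 0.001]
wrist_force: [-0.1, 0.1, 6.7]
gripper_width: 0.0245
finger_force: 59.9
```

Run:
```python
from h import *
m=monitor.sense(); print(m['finger_force'],m['wrist_force'])
x,y,_,_=pose()[0]
plan([[(x,y,160,-8)],[(540,0,160,5.9)],[(464.6,166,135,5.9)],[(464.6,166,115,5.9)]])
```

```text
59.89063203334808 [-0.13454061  0.06535366  6.72479983]
at [ 584.  -250.9   65.    -8. ] t 19.33 w 24.5 q6 1.12
   [0.0, 0.0, -95.0] turn 0.0 rows 2.3 q6 1.30
  --
   [-78.5, -242.3, -0.0] turn -13.9 rows 6.1 q6 1.47
  --
   [-57.9, -172.9, 25.0] turn -0.0 rows 4.4 q6 1.81
  --
   [0.0, 0.0, 20.0] turn -0.0 rows 0.5 q6 1.81
  --
```

Call:
jog_arm(
  offset=[
    [0,0,-40],
    [0,0,-80],
    [0,0,-95],
    [0,0,-95],
  ],
  turn=[0,0,0,0],
)

```text
clock: 19.67
ee_pos: [0.5846, -0.2512, 0.1633]
orientation: [0.002, 0.998, -0.069, 0.004]
wrist_force: [-0.7, 0.3, -1.4]
gripper_width: 0.0247
finger_force: 61.8
```

Call:
jog_arm(
  offset=[
    [-78.5,-242.5,0],
    [-78.5,-242.5,0],
    [-78.5,-242.5,0],
    [-78.5,-242.5,0],
    [-78.5,-242.5,0],
    [-78.5,-242.5,0],
    [-78.5,-242.5,0],
    [-78.5,-242.5,0],
  ],
  turn=[-13.9,-13.9,-13.9,-13.9,-13.9,-13.9,-13.9,-13.9],
)

```text
clock: 20.33
ee_pos: [0.5382, 0.0029, 0.1577]
orientation: [-0.0, 0.999, 0.054, -0.001]
wrist_force: [1.0, -0.7, -1.3]
gripper_width: 0.0246
finger_force: 61.7
```

Call:
jog_arm(
  offset=[
    [-58,-173,25],
    [-58,-173,25],
    [-58,-173,25],
    [-58,-173,25],
    [-58,-173,25],
    [-58,-173,25],
    [-58,-173,45],
    [-58,-173,45],
  ],
  turn=[0,0,0,0,0,0,0,0],
)

```text
clock: 21.0
ee_pos: [0.4631, 0.1655, 0.1109]
orientation: [0.0, 0.999, 0.051, -0.002]
wrist_force: [-0.9, -0.0, -2.2]
gripper_width: 0.0247
finger_force: 61.7
```

Call:
jog_arm(
  offset=[
    [0,0,0],
    [0,0,0],
    [0,0,0],
    [0,0,0],
  ],
  turn=[0,0,0,0],
)

```text
clock: 21.33
ee_pos: [0.4642, 0.1663, 0.1139]
orientation: [-0.0, 0.999, 0.051, 0.001]
wrist_force: [-0.0, 0.6, -1.1]
gripper_width: 0.0244
finger_force: 61.7
```

Run:
```python
from h import *
plan([[(464.6,166,105,5.9)]])
s=snap('scene'); pickle.dump(s,open('scene6.pkl','wb'))
o=[340,85]
for k in range(4): print(k,(proj(s,[[.4646-.0063*k,.166+.0615*k,.048]])[0]-o)*6)
cv2.imwrite('pics/s6.png',cv2.resize(s['image'][85:185,340:470],None,fx=6,fy=6,interpolation=cv2.INTER_CUBIC))
```

```text
at [464.2 166.3 113.9   5.9] t 21.33 w 24.4 q6 1.57
   [0.4, 0.3, 8.9] turn -0.0 rows 0.2 q6 1.81
  --
0 [182.3661691  314.39960563]
1 [311.85397789 275.54298621]
2 [438.94695244 237.40500713]
3 [563.7109215  199.96591453]
```

View pics/s6.png

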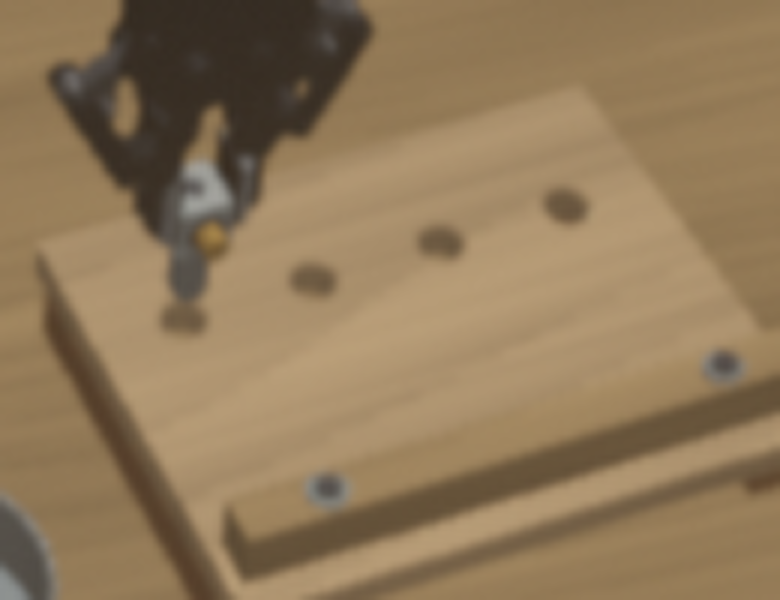

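Run:
```python
from h import *
s=pickle.load(open('scene6.pkl','rb')); o=[340,85]
P=lambda *p:np.round((proj(s,[np.array(p)/1000])[0]-o)*6,1)
x,y=464.2,166.3; zb=114-101+48
c,sn=np.cos(.103),np.sin(.103)
print('post end',P(x,y,zb),'post mid',P(x,y,zb+18),'plunger tip',P(x+24*c,y+24*sn,zb+49),'dot',P(x,y,zb+62))
print('sides post z+5',P(x-9*sn,y+9*c,zb+8),P(x+9*sn,y-9*c,zb+8),'front',P(x+9*c,y+9*sn,zb))
print('d/dx',(P(x+10,y,48)-P(x,y,48))/10,'d/dy',(P(x,y+10,48)-P(x,y,48))/10,'d/dz',(P(x,y,58)-P(x,y,48))/10)
```

```text
post end [184.8 293.1] post mid [187.7 264.1] plunger tip [217.1 251.9] dot [195.2 190.3]
sides post z+5 [205.3 274.5] [166.8 286. ] front [193.5 307.6]
d/dx [0.74 1.67] d/dy [ 2.2  -0.47] d/dz [ 0.16 -1.58]
```

Call:
jog_arm(
  offset=[
    [4.9,1.5,0],
    [4.9,1.5,5],
    [4.9,1.5,10],
    [4.9,1.5,13],
    [4.9,1.5,15],
    [4.9,1.5,16],
    [4.9,1.5,16],
    [4.9,1.5,16],
  ],
  turn=[0,0,0,0,0,0,0,0],
)

```text
clock: 22.05
ee_pos: [0.4686, 0.1658, 0.0973]
orientation: [-0.0, 0.999, 0.052, -0.0]
wrist_force: [0.2, 0.7, -0.7]
gripper_width: 0.0244
finger_force: 61.7
```

Run:
```python
from h import *
plan([]);m=monitor.sense(); print(m['wrist_force'],m['ft_torque'])
```

```text
at [468.6 165.8  97.3   5.9] t 22.05 w 24.4 q6 1.57
[ 0.16205697  0.69197816 -0.73768439] [ 0.02633853 -0.03790713  0.00056689]
```

Call:
jog_arm(
  offset=[
    [0,0,3],
    [0,0,6],
    [0,0,9],
    [0,0,12],
    [0,0,12],
    [0,0,12],
  ],
  turn=[0,0,0,0,0,0],
)

```text
clock: 22.55
ee_pos: [0.468, 0.1657, 0.0847]
orientation: [0.0, 0.999, 0.052, -0.001]
wrist_force: [-3.7, -1.4, -3.7]
gripper_width: 0.0246
finger_force: 61.6
```

Call:
jog_arm(
  offset=[
    [-0.9,0.4,0],
    [-0.9,0.4,5],
    [-0.9,0.4,10],
    [-0.9,0.4,14],
    [-0.9,0.4,17],
    [-0.9,0.4,18],
    [-0.9,0.4,18],
    [-0.9,0.4,18],
  ],
  turn=[0,0,0,0,0,0,0,0],
)

```text
clock: 23.22
ee_pos: [0.4679, 0.1652, 0.0672]
orientation: [0.0, 0.999, 0.052, -0.0]
wrist_force: [-2.2, 0.9, -3.1]
gripper_width: 0.0246
finger_force: 61.7
```

Call:
jog_arm(
  offset=[
    [-0.5,0,1],
    [-0.5,0,2],
    [-0.5,0,3],
    [-0.5,0,3.5],
    [-0.5,0,3.5],
    [-0.5,0,3.5],
  ],
  turn=[0,0,0,0,0,0],
)

```text
clock: 23.72
ee_pos: [0.4679, 0.1652, 0.0652]
orientation: [-0.0, 0.999, 0.052, 0.001]
wrist_force: [-4.8, -0.1, 13.1]
gripper_width: 0.0248
finger_force: 63.8
```

Call:
jog_arm(
  offset=[
    [0,0,0],
    [0,0,0],
    [0,0,0],
    [0,0,0],
    [0,0,-20],
    [0,0,-60],
    [0,0,-75],
    [0,0,-75],
  ],
  turn=[0,0,0,0,0,0,0,0],
  hand=42,
)

```text
clock: 24.38
ee_pos: [0.469, 0.1654, 0.1421]
orientation: [-0.0, 0.999, 0.052, 0.004]
wrist_force: [0.6, 0.1, -0.4]
gripper_width: 0.042
finger_force: 0.0
```

Run:
```python
from h import *
plan([[(520,-70,140,55)],[(589.3,-309.9,120,101.2)],[(589.3,-309.9,64,101.2)]])
```

```text
at [469.  165.4 142.1   5.9] t 24.38 w 42.0 q6 1.57
   [26.4, 239.4, 2.1] turn -49.1 rows 6.9 q6 0.48
  --
   [-156.8, 194.4, 20.0] turn -46.2 rows 6.5 q6 -0.68
  --
   [0.0, 0.0, 56.0] turn -0.0 rows 1.3 q6 -0.68
  --
```

Call:
jog_arm(
  offset=[
    [27,239.4,0],
    [27,239.4,0],
    [27,239.4,0],
    [27,239.4,0],
    [27,239.4,0],
    [27,239.4,0],
    [27,239.4,0],
    [27,239.4,0],
  ],
  turn=[-49.1,-49.1,-49.1,-49.1,-49.1,-49.1,-49.1,-49.1],
  hand=52,
)

```text
clock: 25.05
ee_pos: [0.5194, -0.0739, 0.1375]
orientation: [0.0, 0.886, 0.463, -0.0]
wrist_force: [-0.1, -0.4, -0.9]
gripper_width: 0.0519
finger_force: 0.0
```

Call:
jog_arm(
  offset=[
    [-156.8,194.4,20],
    [-156.8,194.4,20],
    [-156.8,194.4,20],
    [-156.8,194.4,20],
    [-156.8,194.4,20],
    [-156.8,194.4,20],
    [-156.8,194.4,20],
    [-156.8,194.4,20],
  ],
  turn=[-46.2,-46.2,-46.2,-46.2,-46.2,-46.2,-46.2,-46.2],
)

```text
clock: 25.72
ee_pos: [0.5878, -0.312, 0.1163]
orientation: [-0.001, 0.635, 0.773, -0.0]
wrist_force: [-0.4, 0.4, 0.5]
gripper_width: 0.0516
finger_force: 0.0
```

Call:
jog_arm(
  offset=[
    [0,0,0],
    [0,0,0],
    [0,0,0],
    [0,0,0],
  ],
  turn=[0,0,0,0],
)

```text
clock: 26.05
ee_pos: [0.5884, -0.309, 0.1191]
orientation: [0.0, 0.634, 0.773, 0.0]
wrist_force: [-0.4, 1.0, -0.1]
gripper_width: 0.0519
finger_force: 0.0
```

Run:
```python
from h import *
plan([[(589.3,-309.9,62.5,101.2)]])
s=snap('top');pickle.dump(s,open('top7.pkl','wb'))
o=s['image'];a=pickle.load(open('top5.pkl','rb'))['image']
# tin motion check
r=cv2.matchTemplate(o[190:275,285:370],a[202:258,298:354],cv2.TM_CCOEFF_NORMED);_,v,_,l=cv2.minMaxLoc(r);print('tin shift px',l[0]-13,l[1]-12,v)
cv2.imwrite('pics/t7.png',cv2.resize(o[200:310,160:370],None,fx=3.8,fy=3.8,interpolation=cv2.INTER_CUBIC))
```

```text
at [ 588.4 -309.   119.1  101.2] t 26.05 w 51.9 q6 -0.86
   [-1.1, 0.7, 56.6] turn 0.0 rows 1.4 q6 -0.68
  --
tin shift px 0 0 0.9898045063018799
```

View pics/t7.png

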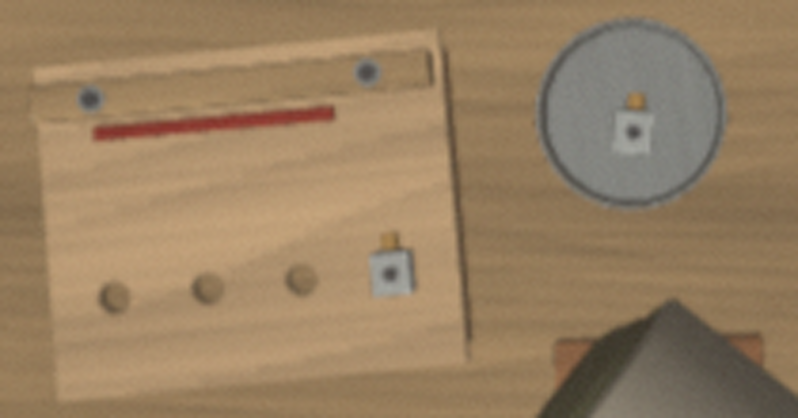

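Call:
jog_arm(
  offset=[
    [-1,0.7,20],
    [-1,0.7,45],
    [-1,0.7,56.5],
    [-1,0.7,56.5],
    [-1,0.7,56.5],
    [-1,0.7,56.5],
  ],
  turn=[0,0,0,0,0,0],
)

```text
clock: 26.6
ee_pos: [0.5897, -0.3112, 0.0638]
orientation: [0.001, 0.635, 0.773, 0.0]
wrist_force: [0.4, -0.2, -0.1]
gripper_width: 0.0519
finger_force: 0.0
```

Call:
jog_arm(
  offset=[
    [0,0,0],
    [0,0,0],
    [0,0,0],
    [0,0,0],
    [0,0,0],
    [0,0,0],
  ],
  turn=[0,0,0,0,0,0],
  hand=36,
)

```text
clock: 27.1
ee_pos: [0.5892, -0.3115, 0.0644]
orientation: [0.001, 0.635, 0.773, -0.0]
wrist_force: [-4.0, 0.2, 6.1]
gripper_width: 0.0362
finger_force: 21.7
```

Call:
jog_arm(
  offset=[
    [0,-2,0],
    [0,-2,0],
    [0,-2,0],
    [0,-2,-30],
    [0,-2,-55],
    [0,-2,-55],
    [0,-2,-55],
    [0,-2,-55],
  ],
  turn=[0,0,0,0,7,14,21,28],
  hand=45,
)

```text
clock: 27.77
ee_pos: [0.5873, -0.3113, 0.1178]
orientation: [0.0, 0.804, 0.594, 0.0]
wrist_force: [0.8, 0.5, 0.5]
gripper_width: 0.0451
finger_force: 0.0
```

Call:
jog_arm(
  offset=[
    [0,0,0],
    [0,0,0],
    [0,0,0],
    [0,0,0],
    [0,0,0],
    [0,0,0],
    [0,0,0],
    [0,0,0],
  ],
  turn=[7,14,21,28,35,42,49,56],
)

```text
clock: 28.43
ee_pos: [0.5872, -0.3112, 0.1173]
orientation: [-0.0, 0.989, 0.147, -0.0]
wrist_force: [-0.1, -0.2, 0.4]
gripper_width: 0.0449
finger_force: 0.0
```

Call:
jog_arm(
  offset=[
    [0,0,0],
    [0,0,0],
    [0,0,0],
    [0,0,20],
    [0,0,45],
    [0,0,55],
    [0,0,55],
    [0,0,55],
  ],
  turn=[6,6,6,6,6,6,6,6],
)

```text
clock: 29.1
ee_pos: [0.5873, -0.3114, 0.0626]
orientation: [-0.0, 0.995, 0.098, -0.0]
wrist_force: [0.0, -0.2, 0.8]
gripper_width: 0.0449
finger_force: 0.0
```

Call:
jog_arm(
  offset=[
    [0,0,0],
    [0,0,0],
    [0,0,0],
    [0,0,0],
    [0,0,0],
    [0,0,0],
    [0,0,0],
    [0,0,0],
  ],
  turn=[0,0,0,0,0,0,0,0],
  hand=20,
)

```text
clock: 29.77
ee_pos: [0.5879, -0.3117, 0.0641]
orientation: [0.001, 0.995, 0.098, 0.001]
wrist_force: [0.0, 1.0, 5.3]
gripper_width: 0.0246
finger_force: 60.3
```

Call:
jog_arm(
  offset=[
    [0,0,-40],
    [0,0,-80],
    [0,0,-95],
    [0,0,-95],
    [0,0,-95],
    [0,0,-95],
  ],
  turn=[0,0,0,0,0,0],
)

```text
clock: 30.27
ee_pos: [0.5866, -0.3108, 0.1558]
orientation: [-0.001, 0.995, 0.098, -0.001]
wrist_force: [0.5, -0.0, -1.7]
gripper_width: 0.0248
finger_force: 61.7
```

Run:
```python
from h import *
print('good:');plan([[(560,-80,160,5.9)],[(461.2,150,160,5.9)],[(461.2,226.9,112,5.9)]])
print('tin:');plan([[(570,-80,150,11.2)],[(567,45,150,11.2)]])
```

```text
good:
at [ 586.6 -310.8  155.8   11.2] t 30.27 w 24.8 q6 0.71
   [18.9, -231.6, -4.2] turn 5.3 rows 5.6 q6 1.33
  --
   [-74.6, -238.9, -0.0] turn -0.0 rows 6.0 q6 1.78
  --
   [7.9, -76.5, 48.0] turn -0.0 rows 2.2 q6 1.93
  --
tin:
at [ 586.6 -310.8  155.8   11.2] t 30.27 w 24.8 q6 0.71
   [28.7, -229.7, 5.8] turn 0.0 rows 5.6 q6 1.24
  --
   [21.3, -123.2, -0.0] turn -0.0 rows 3.0 q6 1.45
  --
```

Call:
jog_arm(
  offset=[
    [19,-231.6,-3],
    [19,-231.6,-3],
    [19,-231.6,-3],
    [19,-231.6,-3],
    [19,-231.6,-3],
    [19,-231.6,-3],
    [19,-231.6,-3],
    [19,-231.6,-3],
  ],
  turn=[5.3,5.3,5.3,5.3,5.3,5.3,5.3,5.3],
)

```text
clock: 30.93
ee_pos: [0.5601, -0.0791, 0.1591]
orientation: [-0.0, 0.999, 0.053, -0.001]
wrist_force: [-0.5, -1.0, -1.4]
gripper_width: 0.0243
finger_force: 61.7
```

Call:
jog_arm(
  offset=[
    [-74.6,-239,0],
    [-74.6,-239,0],
    [-74.6,-239,0],
    [-74.6,-239,0],
    [-74.6,-239,0],
    [-74.6,-239,0],
    [-74.6,-239,0],
    [-74.6,-239,0],
  ],
  turn=[0,0,0,0,0,0,0,0],
)

```text
clock: 31.6
ee_pos: [0.4613, 0.1503, 0.1597]
orientation: [0.0, 0.999, 0.053, -0.001]
wrist_force: [-0.5, -0.1, -1.1]
gripper_width: 0.0247
finger_force: 61.7
```

Call:
jog_arm(
  offset=[
    [8,-76.5,10],
    [8,-76.5,20],
    [8,-76.5,30],
    [8,-76.5,45],
    [8,-76.5,45],
    [8,-76.5,45],
    [8,-76.5,45],
    [8,-76.5,45],
  ],
  turn=[0,0,0,0,0,0,0,0],
)

```text
clock: 32.27
ee_pos: [0.4628, 0.2258, 0.116]
orientation: [-0.0, 0.999, 0.051, 0.001]
wrist_force: [-0.1, 1.1, -1.4]
gripper_width: 0.0249
finger_force: 61.7
```

Run:
```python
from h import *
plan([[(461.2,226.9,97,5.9)],[(461.2,226.9,84,5.9)]])
```

```text
at [462.8 225.8 116.    5.8] t 32.27 w 24.9 q6 1.69
   [-1.5, -1.3, 19.0] turn -0.1 rows 0.5 q6 1.93
  --
   [0.0, 0.0, 13.0] turn -0.0 rows 0.3 q6 1.93
  --
```

Call:
jog_arm(
  offset=[
    [-1.5,-1.3,0],
    [-1.5,-1.3,5],
    [-1.5,-1.3,10],
    [-1.5,-1.3,14],
    [-1.5,-1.3,17],
    [-1.5,-1.3,18.5],
    [-1.5,-1.3,18.5],
    [-1.5,-1.3,18.5],
  ],
  turn=[0,0,0,0,0,0,0,0],
)

```text
clock: 32.93
ee_pos: [0.4603, 0.2277, 0.0968]
orientation: [0.0, 0.999, 0.052, -0.0]
wrist_force: [0.5, -0.4, -1.8]
gripper_width: 0.0247
finger_force: 61.7
```

Call:
jog_arm(
  offset=[
    [0.8,0.9,0],
    [0.8,0.9,3],
    [0.8,0.9,6],
    [0.8,0.9,9],
    [0.8,0.9,12],
    [0.8,0.9,12],
    [0.8,0.9,12],
  ],
  turn=[0,0,0,0,0,0,0],
)

```text
clock: 33.52
ee_pos: [0.4611, 0.2268, 0.0846]
orientation: [0.0, 0.999, 0.052, -0.0]
wrist_force: [0.1, 0.3, -2.9]
gripper_width: 0.0242
finger_force: 61.7
```

Clean fit. Down, seat, release, lift.

Call:
jog_arm(
  offset=[
    [0,0,5],
    [0,0,10],
    [0,0,15],
    [0,0,18],
    [0,0,20],
    [0,0,21],
    [0,0,21],
    [0,0,21],
  ],
  turn=[0,0,0,0,0,0,0,0],
)

```text
clock: 34.18
ee_pos: [0.461, 0.2268, 0.0643]
orientation: [0.0, 0.999, 0.052, -0.0]
wrist_force: [-2.8, -1.0, 5.8]
gripper_width: 0.0248
finger_force: 62.7
```

Call:
jog_arm(
  offset=[
    [0,0,0.5],
    [0,0,0.5],
    [0,0,0],
    [0,0,0],
    [0,0,-20],
    [0,0,-60],
    [0,0,-75],
    [0,0,-75],
  ],
  turn=[0,0,0,0,0,0,0,0],
  hand=42,
)

```text
clock: 34.85
ee_pos: [0.4628, 0.2273, 0.1423]
orientation: [-0.001, 0.999, 0.052, 0.004]
wrist_force: [-0.3, 0.1, -0.2]
gripper_width: 0.0418
finger_force: 0.0
```

Run:
```python
from h import *
plan([[(520,-70,137,55)],[(593.2,-369.5,118,100)]])
```

```text
at [462.8 227.3 142.3   5.9] t 34.85 w 41.8 q6 1.69
   [26.2, 301.6, 5.3] turn -49.1 rows 7.3 q6 0.48
  --
   [-203.4, 231.7, 19.0] turn -45.0 rows 7.4 q6 -0.73
  --
```

Call:
jog_arm(
  offset=[
    [27.5,301.6,2],
    [27.5,301.6,2],
    [27.5,301.6,2],
    [27.5,301.6,2],
    [27.5,301.6,2],
    [27.5,301.6,2],
    [27.5,301.6,2],
    [27.5,301.6,2],
  ],
  turn=[-49.1,-49.1,-49.1,-49.1,-49.1,-49.1,-49.1,-49.1],
  hand=52,
)

```text
clock: 35.52
ee_pos: [0.5187, -0.0685, 0.1358]
orientation: [-0.001, 0.885, 0.465, -0.0]
wrist_force: [0.4, 0.3, -0.5]
gripper_width: 0.0519
finger_force: 0.0
```

Call:
jog_arm(
  offset=[
    [-203.4,231.7,19],
    [-203.4,231.7,19],
    [-203.4,231.7,19],
    [-203.4,231.7,19],
    [-203.4,231.7,19],
    [-203.4,231.7,19],
    [-203.4,231.7,19],
    [-203.4,231.7,19],
  ],
  turn=[-45,-45,-45,-45,-45,-45,-45,-45],
)

```text
clock: 36.18
ee_pos: [0.5919, -0.3712, 0.1154]
orientation: [-0.001, 0.643, 0.766, -0.0]
wrist_force: [-0.1, -0.6, -0.2]
gripper_width: 0.0519
finger_force: 0.0
```

Call:
jog_arm(
  offset=[
    [0,0,0],
    [0,0,0],
    [0,0,0],
    [0,0,0],
    [0,0,0],
  ],
  turn=[0,0,0,0,0],
)

```text
clock: 36.6
ee_pos: [0.5925, -0.3654, 0.1181]
orientation: [-0.0, 0.642, 0.767, 0.0]
wrist_force: [0.4, -0.1, 0.8]
gripper_width: 0.052
finger_force: 0.0
```

Run:
```python
from h import *
plan([[(593.2,-369.5,62.5,100)]])
```

```text
at [ 592.5 -365.4  118.1  100.1] t 36.6 w 52.0 q6 -0.9
   [-4.2, -0.0, 55.6] turn 0.1 rows 1.3 q6 -0.73
  --
```

Call:
jog_arm(
  offset=[
    [-4.2,0,15],
    [-4.2,0,35],
    [-4.2,0,56],
    [-4.2,0,56],
    [-4.2,0,56],
    [-4.2,0,56],
    [-4.2,0,56],
  ],
  turn=[0,0,0,0,0,0,0],
)

```text
clock: 37.18
ee_pos: [0.5937, -0.371, 0.0637]
orientation: [0.001, 0.642, 0.766, -0.0]
wrist_force: [-0.7, -1.0, 0.3]
gripper_width: 0.0521
finger_force: 0.0
```

Call:
jog_arm(
  offset=[
    [0,0,0],
    [0,0,0],
    [0,0,0],
    [0,0,0],
    [0,0,0],
    [0,0,0],
  ],
  turn=[0,0,0,0,0,0],
  hand=36,
)

```text
clock: 37.68
ee_pos: [0.5932, -0.3711, 0.0632]
orientation: [0.001, 0.643, 0.766, -0.0]
wrist_force: [-1.8, 0.9, 6.3]
gripper_width: 0.0362
finger_force: 4.3
```

Call:
jog_arm(
  offset=[
    [0,-2,0],
    [0,-2,0],
    [0,-2,0],
    [0,-2,-30],
    [0,-2,-55],
    [0,-2,-55],
    [0,-2,-55],
    [0,-2,-55],
  ],
  turn=[0,0,0,0,7,14,21,28],
  hand=45,
)

```text
clock: 38.35
ee_pos: [0.5911, -0.3711, 0.1172]
orientation: [0.0, 0.811, 0.586, 0.0]
wrist_force: [-0.8, -0.0, -0.0]
gripper_width: 0.045
finger_force: 0.0
```

Call:
jog_arm(
  offset=[
    [0,0,0],
    [0,0,0],
    [0,0,0],
    [0,0,0],
    [0,0,0],
    [0,0,0],
    [0,0,0],
    [0,0,0],
  ],
  turn=[7,14,21,28,35,42,49,56],
)

```text
clock: 39.02
ee_pos: [0.5911, -0.371, 0.1166]
orientation: [-0.0, 0.991, 0.136, -0.0]
wrist_force: [0.0, -0.6, -1.4]
gripper_width: 0.0449
finger_force: 0.0
```

Call:
jog_arm(
  offset=[
    [0,0,0],
    [0,0,0],
    [0,0,0],
    [0,0,20],
    [0,0,45],
    [0,0,55],
    [0,0,55],
    [0,0,55],
  ],
  turn=[6,6,6,6,6,6,6,6],
)

```text
clock: 39.68
ee_pos: [0.5912, -0.3712, 0.062]
orientation: [-0.0, 0.996, 0.088, -0.0]
wrist_force: [0.2, -0.2, 0.1]
gripper_width: 0.045
finger_force: 0.0
```

Call:
jog_arm(
  offset=[
    [0,0,0],
    [0,0,0],
    [0,0,0],
    [0,0,0],
    [0,0,0],
    [0,0,0],
    [0,0,0],
    [0,0,0],
  ],
  turn=[0,0,0,0,0,0,0,0],
  hand=20,
)

```text
clock: 40.35
ee_pos: [0.5918, -0.3715, 0.0637]
orientation: [0.001, 0.996, 0.088, 0.001]
wrist_force: [0.7, 1.3, 6.1]
gripper_width: 0.0246
finger_force: 60.1
```

Call:
jog_arm(
  offset=[
    [0,0,-40],
    [0,0,-80],
    [0,0,-95],
    [0,0,-95],
    [0,0,-95],
    [0,0,-95],
  ],
  turn=[0,0,0,0,0,0],
)

```text
clock: 40.85
ee_pos: [0.5905, -0.3706, 0.1551]
orientation: [-0.001, 0.996, 0.087, -0.001]
wrist_force: [0.7, 0.1, -1.0]
gripper_width: 0.0246
finger_force: 61.6
```

Run:
```python
from h import *
print('good:');plan([[(560,-80,160,5.9)],[(470,190,160,5.9)],[(454.9,288.5,112,5.9)]])
print('tin:');plan([[(570,-80,150,10)],[(567,45,150,10)]])
```

```text
good:
at [ 590.5 -370.6  155.1   10. ] t 40.85 w 24.6 q6 0.67
   [20.6, -291.5, -4.9] turn 4.1 rows 7.0 q6 1.33
  --
   [-61.8, -277.8, -0.0] turn -0.0 rows 6.8 q6 1.85
  --
   [-4.9, -99.5, 48.0] turn -0.0 rows 2.7 q6 2.03
  --
tin:
at [ 590.5 -370.6  155.1   10. ] t 40.85 w 24.6 q6 0.67
   [30.4, -289.7, 5.1] turn 0.0 rows 7.0 q6 1.26
  --
   [18.8, -123.6, -0.0] turn -0.0 rows 3.0 q6 1.48
  --
```

```bash
cat >> h.py <<'E'
def tincheck():
    s=snap('top');o=s['image'];a=pickle.load(open('top5.pkl','rb'))['image']
    r=cv2.matchTemplate(o[170:295,260:395],a[202:258,298:354],cv2.TM_CCOEFF_NORMED);_,v,_,l=cv2.minMaxLoc(r);print('tin shift px',l[0]-38,l[1]-32,round(v,3)); return s
E
python3 - <<'E'
from h import *
tincheck()
plan([[(575,-100,155,50)],[(571,-31,140,90)],[(571,-31,58,90)]])
E
```

```text
tin shift px 0 0 0.99
at [ 590.5 -370.6  154.8   10. ] t 40.9 w 24.7 q6 0.67
   [31.9, -269.2, -0.2] turn -40.0 rows 6.5 q6 0.53
  --
   [50.3, -47.4, 15.0] turn -40.0 rows 5.6 q6 -0.05
  --
   [0.0, 0.0, 82.0] turn -0.0 rows 2.0 q6 -0.05
  --
```

Call:
jog_arm(
  offset=[
    [32,-269,0],
    [32,-269,0],
    [32,-269,0],
    [32,-269,0],
    [32,-269,0],
    [32,-269,0],
    [32,-269,0],
    [32,-269,0],
  ],
  turn=[-40,-40,-40,-40,-40,-40,-40,-40],
)

```text
clock: 41.57
ee_pos: [0.5747, -0.096, 0.1557]
orientation: [-0.002, 0.905, 0.425, -0.001]
wrist_force: [0.2, -0.2, -1.4]
gripper_width: 0.0248
finger_force: 61.7
```

Call:
jog_arm(
  offset=[
    [50.3,-47.4,15],
    [50.3,-47.4,15],
    [50.3,-47.4,15],
    [50.3,-47.4,15],
    [50.3,-47.4,15],
    [50.3,-47.4,15],
    [50.3,-47.4,15],
    [50.3,-47.4,15],
  ],
  turn=[-40,-40,-40,-40,-40,-40,-40,-40],
)

```text
clock: 42.23
ee_pos: [0.5716, -0.0321, 0.1409]
orientation: [-0.001, 0.708, 0.706, -0.0]
wrist_force: [-0.3, 0.3, -1.4]
gripper_width: 0.0247
finger_force: 61.7
```

Run:
```python
from h import *
plan([[(571,-31,59,90)]])
```

```text
at [571.6 -32.1 140.9  89.8] t 42.23 w 24.7 q6 -0.26
   [1.1, -0.6, 81.9] turn -0.2 rows 2.0 q6 -0.05
  --
```

Call:
jog_arm(
  offset=[
    [0.5,0,30],
    [0.5,0,55],
    [0.5,0,72],
    [0.5,0,78],
    [0.5,0,80],
    [0.5,0,80],
    [0.5,0,80],
  ],
  turn=[0,0,0,0,0,0,0],
)

```text
clock: 42.82
ee_pos: [0.5724, -0.0314, 0.0628]
orientation: [0.001, 0.707, 0.707, 0.0]
wrist_force: [0.1, 1.3, -1.2]
gripper_width: 0.0244
finger_force: 61.7
```

Call:
jog_arm(
  offset=[
    [0,0,0],
    [0,0,0],
    [0,0,0],
    [0,0,0],
    [0,0,-10],
    [0,0,-40],
    [0,0,-75],
    [0,0,-75],
  ],
  turn=[0,0,0,0,0,0,0,0],
  hand=40,
)

```text
clock: 43.48
ee_pos: [0.5744, -0.0317, 0.1438]
orientation: [0.005, 0.707, 0.707, 0.003]
wrist_force: [0.5, -0.1, 1.0]
gripper_width: 0.04
finger_force: 0.0
```

Run:
```python
from h import *
print('D6');plan([[(501.8,-200,125,92.8)],[(501.8,-255.9,118,92.8)]])
s=snap('scene');pickle.dump(s,open('scene8.pkl','wb'))
```

```text
D6
at [574.4 -31.7 143.8  90. ] t 43.48 w 40.0 q6 -0.26
   [-168.3, -72.7, 18.8] turn -2.8 rows 4.4 q6 -0.43
  --
   [-55.8, -2.7, 7.0] turn -0.0 rows 1.4 q6 -0.52
  --
```

Call:
jog_arm(
  offset=[
    [-168.3,-71,15],
    [-168.3,-71,15],
    [-168.3,-71,15],
    [-168.3,-71,15],
    [-168.3,-71,15],
    [-224,-74,20],
    [-224,-74,20],
    [-224,-74,20],
  ],
  turn=[-2.8,-2.8,-2.8,-2.8,-2.8,-2.8,-2.8,-2.8],
  hand=52,
)

```text
clock: 44.2
ee_pos: [0.4973, -0.2582, 0.1162]
orientation: [-0.0, 0.691, 0.723, -0.0]
wrist_force: [1.0, -0.3, 0.1]
gripper_width: 0.0525
finger_force: 0.0
```

Call:
jog_arm(
  offset=[
    [0,0,0],
    [0,0,0],
    [0,0,0],
    [0,0,0],
    [0,0,0],
  ],
  turn=[0,0,0,0,0],
)

```text
clock: 44.62
ee_pos: [0.4981, -0.2543, 0.117]
orientation: [0.0, 0.689, 0.725, 0.0]
wrist_force: [0.6, -0.0, -0.6]
gripper_width: 0.0517
finger_force: 0.0
```

Run:
```python
from h import *
plan([[(501.8,-255.9,62.5,92.8)]])
s=tincheck();pickle.dump(s,open('top8.pkl','wb'))
```

```text
at [ 498.1 -254.3  117.    92.9] t 44.62 w 51.7 q6 -0.73
   [-1.8, 3.6, 54.5] turn 0.1 rows 1.3 q6 -0.52
  --
tin shift px 0 0 0.836
```

Call:
jog_arm(
  offset=[
    [-1.8,3.6,15],
    [-1.8,3.6,35],
    [-1.8,3.6,54.5],
    [-1.8,3.6,54.5],
    [-1.8,3.6,54.5],
    [-1.8,3.6,54.5],
    [-1.8,3.6,54.5],
  ],
  turn=[0,0,0,0,0,0,0],
)

```text
clock: 45.25
ee_pos: [0.5021, -0.2571, 0.0637]
orientation: [0.001, 0.689, 0.724, 0.0]
wrist_force: [0.2, 1.0, -0.1]
gripper_width: 0.0518
finger_force: 0.0
```

Call:
jog_arm(
  offset=[
    [0,0,0],
    [0,0,0],
    [0,0,0],
    [0,0,0],
    [0,0,0],
    [0,0,0],
  ],
  turn=[0,0,0,0,0,0],
  hand=36,
)

```text
clock: 45.75
ee_pos: [0.5014, -0.2572, 0.0639]
orientation: [0.001, 0.689, 0.724, -0.0]
wrist_force: [-4.7, -0.7, 8.7]
gripper_width: 0.0365
finger_force: 22.2
```

Call:
jog_arm(
  offset=[
    [0,-2,0],
    [0,-2,0],
    [0,-2,0],
    [0,-2,-30],
    [0,-2,-55],
    [0,-2,-55],
    [0,-2,-55],
    [0,-2,-55],
  ],
  turn=[0,0,0,0,7,14,21,28],
  hand=45,
)

```text
clock: 46.42
ee_pos: [0.4997, -0.2569, 0.1178]
orientation: [0.0, 0.846, 0.533, 0.0]
wrist_force: [-0.4, -0.5, 0.3]
gripper_width: 0.045
finger_force: 0.0
```

Call:
jog_arm(
  offset=[
    [0,0,0],
    [0,0,0],
    [0,0,0],
    [0,0,0],
    [0,0,0],
    [0,0,0],
    [0,0,0],
    [0,0,0],
  ],
  turn=[7,14,21,28,35,42,49,56],
)

```text
clock: 47.08
ee_pos: [0.4996, -0.2568, 0.1173]
orientation: [-0.0, 0.997, 0.074, -0.0]
wrist_force: [-0.3, 0.8, 0.1]
gripper_width: 0.0448
finger_force: 0.0
```

Call:
jog_arm(
  offset=[
    [0,0,0],
    [0,0,0],
    [0,0,0],
    [0,0,20],
    [0,0,45],
    [0,0,54.5],
    [0,0,54.5],
    [0,0,54.5],
  ],
  turn=[6,6,6,6,6,6,6,6],
)

```text
clock: 47.75
ee_pos: [0.4997, -0.257, 0.0631]
orientation: [-0.0, 1.0, 0.025, -0.0]
wrist_force: [0.1, -0.9, 0.6]
gripper_width: 0.045
finger_force: 0.0
```

Call:
jog_arm(
  offset=[
    [0,0,0],
    [0,0,0],
    [0,0,0],
    [0,0,0],
    [0,0,0],
    [0,0,0],
    [0,0,0],
    [0,0,0],
  ],
  turn=[0,0,0,0,0,0,0,0],
  hand=20,
)

```text
clock: 48.42
ee_pos: [0.5002, -0.2573, 0.0643]
orientation: [0.001, 1.0, 0.025, 0.001]
wrist_force: [-0.0, 0.2, 6.9]
gripper_width: 0.025
finger_force: 59.7
```

Call:
jog_arm(
  offset=[
    [0,0,-40],
    [0,0,-80],
    [0,0,-95],
    [0,0,-95],
    [0,0,-95],
    [0,0,-95],
  ],
  turn=[0,0,0,0,0,0],
)

```text
clock: 48.92
ee_pos: [0.4989, -0.2564, 0.1566]
orientation: [-0.001, 1.0, 0.025, -0.001]
wrist_force: [0.7, 0.2, -1.7]
gripper_width: 0.0246
finger_force: 61.8
```

Run:
```python
from h import *
print('good:');plan([[(510,-10,160,5.9)],[(470,200,160,5.9)],[(454.9,288.5,112,5.9)]])
print('tin:');plan([[(530,-20,155,45)],[(571,40,145,90)]])
```

```text
good:
at [ 498.9 -256.4  156.6    2.8] t 48.92 w 24.6 q6 0.84
   [23.2, -245.6, -3.4] turn -3.1 rows 5.9 q6 1.45
  --
   [-18.2, -213.0, -0.0] turn -0.0 rows 5.1 q6 1.87
  --
   [-5.9, -89.6, 48.0] turn -0.0 rows 2.4 q6 2.03
  --
tin:
at [ 498.9 -256.4  156.6    2.8] t 48.92 w 24.6 q6 0.84
   [42.7, -234.6, 1.6] turn -42.2 rows 5.9 q6 0.75
  --
   [71.4, -13.4, 10.0] turn -45.0 rows 6.3 q6 0.07
  --
```

Call:
jog_arm(
  offset=[
    [23.2,-245.6,-3],
    [23.2,-245.6,-3],
    [23.2,-245.6,-3],
    [23.2,-245.6,-3],
    [23.2,-245.6,-3],
    [23.2,-245.6,-3],
    [23.2,-245.6,-3],
    [23.2,-245.6,-3],
  ],
  turn=[-3.1,-3.1,-3.1,-3.1,-3.1,-3.1,-3.1,-3.1],
)

```text
clock: 49.58
ee_pos: [0.5099, -0.0086, 0.1595]
orientation: [-0.0, 0.999, 0.053, -0.001]
wrist_force: [-1.1, -1.3, -0.6]
gripper_width: 0.0244
finger_force: 61.8
```

Call:
jog_arm(
  offset=[
    [-18,-213,0],
    [-18,-213,0],
    [-18,-213,0],
    [-18,-213,0],
    [-18,-213,0],
    [-18,-213,0],
    [-18,-213,0],
  ],
  turn=[0,0,0,0,0,0,0],
)

```text
clock: 50.17
ee_pos: [0.4703, 0.2004, 0.1598]
orientation: [0.0, 0.999, 0.053, -0.001]
wrist_force: [0.7, -0.1, -2.0]
gripper_width: 0.0246
finger_force: 61.8
```

Call:
jog_arm(
  offset=[
    [-6,-89.6,10],
    [-6,-89.6,20],
    [-6,-89.6,30],
    [-6,-89.6,45],
    [-6,-89.6,45],
    [-6,-89.6,45],
    [-6,-89.6,45],
    [-6,-89.6,45],
  ],
  turn=[0,0,0,0,0,0,0,0],
)

```text
clock: 50.83
ee_pos: [0.4565, 0.2871, 0.1167]
orientation: [-0.0, 0.999, 0.051, 0.001]
wrist_force: [0.5, -0.5, -0.5]
gripper_width: 0.0247
finger_force: 61.7
```

Run:
```python
from h import *
plan([[(454.9,288.5,97,5.9)]])
```

```text
at [456.5 287.1 116.7   5.8] t 50.83 w 24.7 q6 1.81
   [-1.4, -1.6, 19.7] turn -0.1 rows 0.5 q6 2.03
  --
```

Call:
jog_arm(
  offset=[
    [-0.6,-0.6,0],
    [-0.6,-0.6,5],
    [-0.6,-0.6,10],
    [-0.6,-0.6,14],
    [-0.6,-0.6,17],
    [-0.6,-0.6,19],
    [-0.6,-0.6,19],
    [-0.6,-0.6,19],
  ],
  turn=[0,0,0,0,0,0,0,0],
)

```text
clock: 51.5
ee_pos: [0.4549, 0.2886, 0.0968]
orientation: [0.0, 0.999, 0.052, -0.0]
wrist_force: [-0.8, -0.3, -1.6]
gripper_width: 0.0243
finger_force: 61.8
```

Call:
jog_arm(
  offset=[
    [0,0,3],
    [0,0,6],
    [0,0,9],
    [0,0,12],
    [0,0,12],
    [0,0,12],
  ],
  turn=[0,0,0,0,0,0],
)

```text
clock: 52.0
ee_pos: [0.4548, 0.2886, 0.0846]
orientation: [0.0, 0.999, 0.052, -0.0]
wrist_force: [0.0, 0.0, -1.1]
gripper_width: 0.0245
finger_force: 61.8
```

Call:
jog_arm(
  offset=[
    [0,0,5],
    [0,0,10],
    [0,0,15],
    [0,0,18],
    [0,0,20],
    [0,0,21],
    [0,0,21],
    [0,0,21],
  ],
  turn=[0,0,0,0,0,0,0,0],
)

```text
clock: 52.67
ee_pos: [0.4547, 0.2885, 0.0644]
orientation: [0.0, 0.999, 0.052, -0.0]
wrist_force: [-2.9, -2.6, 5.5]
gripper_width: 0.0247
finger_force: 62.9
```

Call:
jog_arm(
  offset=[
    [0,0,0.5],
    [0,0,0.5],
    [0,0,0.5],
    [0,0,0.5],
  ],
  turn=[0,0,0,0],
)

```text
clock: 53.0
ee_pos: [0.4548, 0.2885, 0.0644]
orientation: [0.0, 0.999, 0.052, 0.0]
wrist_force: [-3.1, -1.9, 10.7]
gripper_width: 0.0247
finger_force: 63.5
```

Call:
jog_arm(
  offset=[
    [0,0,0],
    [0,0,0],
    [0,0,0],
    [0,0,0],
    [0,0,-20],
    [0,0,-60],
    [0,0,-75],
    [0,0,-75],
  ],
  turn=[0,0,0,0,0,0,0,0],
  hand=42,
)

```text
clock: 53.67
ee_pos: [0.4564, 0.2892, 0.1419]
orientation: [-0.001, 0.999, 0.052, 0.003]
wrist_force: [1.2, 0.5, 0.6]
gripper_width: 0.0423
finger_force: 0.0
```

Run:
```python
from h import *
plan([[(470,40,140,45)],[(500,-150,125,80)],[(497.8,-196.2,118,80.2)]])
```

```text
at [456.4 289.2 141.9   5.9] t 53.67 w 42.3 q6 1.81
   [-12.3, 249.3, 1.9] turn -39.1 rows 6.0 q6 0.87
  --
   [-113.1, 155.6, 15.0] turn -35.0 rows 4.9 q6 -0.12
  --
   [-45.9, 5.9, 7.0] turn -0.2 rows 1.1 q6 -0.20
  --
```

Call:
jog_arm(
  offset=[
    [-11,250,0],
    [-11,250,0],
    [-11,250,0],
    [-11,250,0],
    [-11,250,0],
    [-11,250,0],
    [-11,250,0],
    [-11,250,0],
  ],
  turn=[-39.1,-39.1,-39.1,-39.1,-39.1,-39.1,-39.1,-39.1],
  hand=52,
)

```text
clock: 54.33
ee_pos: [0.47, 0.0344, 0.1374]
orientation: [0.0, 0.924, 0.382, -0.001]
wrist_force: [0.2, -0.3, 0.5]
gripper_width: 0.0516
finger_force: 0.0
```

Call:
jog_arm(
  offset=[
    [-147.5,186.5,20],
    [-147.5,186.5,20],
    [-147.5,186.5,20],
    [-147.5,186.5,20],
    [-147.5,186.5,20],
    [-147.5,186.5,20],
    [-147.5,186.5,20],
    [-147.5,186.5,20],
  ],
  turn=[-35.2,-35.2,-35.2,-35.2,-35.2,-35.2,-35.2,-35.2],
)

```text
clock: 55.0
ee_pos: [0.4972, -0.1994, 0.1169]
orientation: [-0.001, 0.766, 0.643, -0.0]
wrist_force: [-0.7, 0.6, -0.3]
gripper_width: 0.0513
finger_force: 0.0
```

Call:
jog_arm(
  offset=[
    [0,0,0],
    [0,0,0],
    [0,0,0],
    [0,0,0],
    [0,0,0],
  ],
  turn=[0,0,0,0,0],
)

```text
clock: 55.42
ee_pos: [0.4975, -0.1964, 0.1185]
orientation: [0.0, 0.764, 0.645, 0.0]
wrist_force: [0.8, 0.1, 0.3]
gripper_width: 0.0518
finger_force: 0.0
```

Run:
```python
from h import *
plan([[(497.8,-196.2,62.5,80.2)]])
```

```text
at [ 497.5 -196.4  118.5   80.3] t 55.42 w 51.8 q6 -0.43
   [0.3, 0.2, 56.0] turn 0.1 rows 1.3 q6 -0.20
  --
```

Call:
jog_arm(
  offset=[
    [0.5,0,15],
    [0.5,0,35],
    [0.5,0,56],
    [0.5,0,56],
    [0.5,0,56],
    [0.5,0,56],
    [0.5,0,56],
  ],
  turn=[0,0,0,0,0,0,0],
)

```text
clock: 56.0
ee_pos: [0.4981, -0.1971, 0.0636]
orientation: [0.001, 0.765, 0.644, 0.0]
wrist_force: [0.7, -0.2, 1.0]
gripper_width: 0.0519
finger_force: 0.0
```

Call:
jog_arm(
  offset=[
    [0,0,0],
    [0,0,0],
    [0,0,0],
    [0,0,0],
    [0,0,0],
    [0,0,0],
  ],
  turn=[0,0,0,0,0,0],
  hand=36,
)

```text
clock: 56.5
ee_pos: [0.4977, -0.1971, 0.0633]
orientation: [0.001, 0.765, 0.644, 0.0]
wrist_force: [-1.4, 0.1, 5.8]
gripper_width: 0.0361
finger_force: 4.4
```

Call:
jog_arm(
  offset=[
    [0,-2,0],
    [0,-2,0],
    [0,-2,0],
    [0,-2,-30],
    [0,-2,-55],
    [0,-2,-55],
    [0,-2,-55],
    [0,-2,-55],
  ],
  turn=[0,0,0,0,7,14,21,28],
  hand=45,
)

```text
clock: 57.17
ee_pos: [0.4956, -0.1966, 0.1178]
orientation: [0.0, 0.899, 0.437, 0.0]
wrist_force: [0.0, -0.4, 0.4]
gripper_width: 0.0449
finger_force: 0.0
```

Call:
jog_arm(
  offset=[
    [0,0,0],
    [0,0,0],
    [0,0,0],
    [0,0,0],
    [0,0,0],
    [0,0,0],
    [0,0,0],
    [0,0,0],
  ],
  turn=[7,14,21,28,35,42,49,56],
)

```text
clock: 57.83
ee_pos: [0.4955, -0.1965, 0.1173]
orientation: [-0.0, 0.999, -0.036, -0.0]
wrist_force: [0.4, 0.2, 0.4]
gripper_width: 0.0447
finger_force: 0.0
```

Call:
jog_arm(
  offset=[
    [0,0,0],
    [0,0,0],
    [0,0,0],
    [0,0,20],
    [0,0,45],
    [0,0,54.5],
    [0,0,54.5],
    [0,0,54.5],
  ],
  turn=[6,6,6,6,6,6,6,6],
)

```text
clock: 58.5
ee_pos: [0.4956, -0.1966, 0.0631]
orientation: [-0.0, 0.996, -0.085, -0.0]
wrist_force: [-0.3, -0.4, 0.9]
gripper_width: 0.0447
finger_force: 0.0
```

Call:
jog_arm(
  offset=[
    [0,0,0],
    [0,0,0],
    [0,0,0],
    [0,0,0],
    [0,0,0],
    [0,0,0],
    [0,0,0],
    [0,0,0],
  ],
  turn=[0,0,0,0,0,0,0,0],
  hand=20,
)

```text
clock: 59.17
ee_pos: [0.4962, -0.1969, 0.0642]
orientation: [0.001, 0.996, -0.085, 0.001]
wrist_force: [-0.3, 0.3, 7.4]
gripper_width: 0.0245
finger_force: 59.6
```

Call:
jog_arm(
  offset=[
    [0,0,-40],
    [0,0,-80],
    [0,0,-95],
    [0,0,-95],
    [0,0,-95],
    [0,0,-95],
  ],
  turn=[0,0,0,0,0,0],
)

```text
clock: 59.67
ee_pos: [0.4949, -0.1961, 0.1566]
orientation: [-0.001, 0.996, -0.085, -0.001]
wrist_force: [0.3, -0.0, -1.7]
gripper_width: 0.0247
finger_force: 62.2
```

Run:
```python
from h import *
print('good:');plan([[(490,50,160,5.9)],[(462,260,160,5.9)],[(448.5,350.2,115,5.9)]])
print('tin:');plan([[(530,-20,155,45)],[(571,40,145,90)]])
```

```text
good:
at [ 494.9 -196.1  156.6   -9.8] t 59.67 w 24.7 q6 1.14
   [-46.6, -241.7, -3.4] turn -15.7 rows 5.9 q6 1.57
  --
   [-6.3, -211.8, -0.0] turn -0.0 rows 5.1 q6 1.98
  --
   [-4.2, -91.1, 45.0] turn -0.0 rows 2.4 q6 2.13
  --
tin:
at [ 494.9 -196.1  156.6   -9.8] t 59.67 w 24.7 q6 1.14
   [4.7, -179.5, 1.6] turn -54.8 rows 7.6 q6 0.75
  --
   [71.4, -13.4, 10.0] turn -45.0 rows 6.3 q6 0.07
  --
```

Run:
```python
from h import *
s=snap('top'); pickle.dump(s,open('top9.pkl','wb'))
cv2.imwrite('pics/t9.png',cv2.resize(s['image'][195:310,160:375],None,fx=3.7,fy=3.7,interpolation=cv2.INTER_CUBIC))
```

```text
(no output)
```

View pics/t9.png

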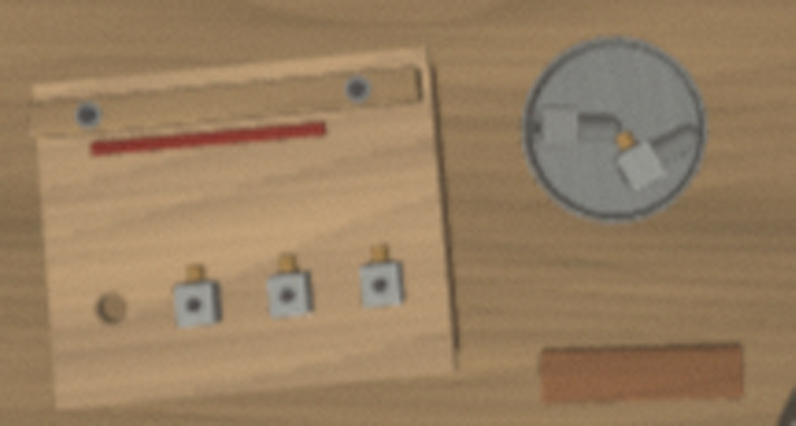

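Run:
```python
from h import *
plan([[(583,-1,155,-9.8)],[(583,-1,60,-9.8)]])
```

```text
at [ 494.9 -196.1  156.4   -9.8] t 59.72 w 24.4 q6 1.14
   [53.7, -207.2, 1.4] turn 0.0 rows 5.1 q6 1.74
  --
   [0.0, 0.0, 95.0] turn -0.0 rows 2.3 q6 1.74
  --
```

Call:
jog_arm(
  offset=[
    [54,-207,0],
    [54,-207,0],
    [54,-207,0],
    [54,-207,0],
    [54,-207,0],
    [54,-207,0],
    [54,-207,0],
    [54,-207,0],
  ],
  turn=[0,0,0,0,0,0,0,0],
)

```text
clock: 60.38
ee_pos: [0.5834, -0.0018, 0.1566]
orientation: [0.0, 0.996, -0.085, -0.001]
wrist_force: [0.8, -0.7, -1.6]
gripper_width: 0.0248
finger_force: 62.2
```

Call:
jog_arm(
  offset=[
    [0,0,30],
    [0,0,60],
    [0,0,80],
    [0,0,90],
    [0,0,94],
    [0,0,94],
    [0,0,94],
  ],
  turn=[0,0,0,0,0,0,0],
)

```text
clock: 60.97
ee_pos: [0.5844, -0.0024, 0.0649]
orientation: [0.0, 0.996, -0.086, 0.001]
wrist_force: [-0.7, -1.0, -0.8]
gripper_width: 0.0245
finger_force: 62.2
```

Call:
jog_arm(
  offset=[
    [0,0,0],
    [0,0,0],
    [0,0,0],
    [0,0,0],
    [0,0,-10],
    [0,0,-40],
    [0,0,-75],
    [0,0,-75],
  ],
  turn=[0,0,0,0,0,0,0,0],
  hand=45,
)

```text
clock: 61.63
ee_pos: [0.5865, -0.0021, 0.146]
orientation: [0.001, 0.996, -0.085, 0.006]
wrist_force: [1.1, -0.1, 0.4]
gripper_width: 0.0451
finger_force: 0.0
```

Run:
```python
from h import *
print('D7');plan([[(545,-170,138,35)],[(505.8,-316.5,118,73.8)]])
```

```text
D7
at [586.5  -2.1 146.   -9.8] t 61.63 w 45.1 q6 1.54
   [-12.5, 172.5, 8.0] turn -44.8 rows 6.3 q6 0.66
  --
   [-116.1, 97.5, 20.0] turn -38.8 rows 5.4 q6 -0.28
  --
```

Call:
jog_arm(
  offset=[
    [-10.5,173,5],
    [-10.5,173,5],
    [-10.5,173,5],
    [-10.5,173,5],
    [-10.5,173,5],
    [-10.5,173,5],
    [-10.5,173,5],
    [-10.5,173,5],
  ],
  turn=[-44.8,-44.8,-44.8,-44.8,-44.8,-44.8,-44.8,-44.8],
  hand=52,
)

```text
clock: 62.3
ee_pos: [0.5442, -0.1709, 0.1346]
orientation: [0.0, 0.953, 0.302, 0.0]
wrist_force: [-0.5, 0.2, -0.2]
gripper_width: 0.0517
finger_force: 0.0
```

Call:
jog_arm(
  offset=[
    [-116,97.5,20],
    [-116,97.5,20],
    [-116,97.5,20],
    [-116,97.5,20],
    [-116,97.5,20],
    [-116,97.5,20],
    [-116,97.5,20],
    [-116,97.5,20],
  ],
  turn=[-38.8,-38.8,-38.8,-38.8,-38.8,-38.8,-38.8,-38.8],
)

```text
clock: 62.97
ee_pos: [0.5054, -0.3166, 0.1143]
orientation: [0.0, 0.801, 0.599, 0.0]
wrist_force: [-0.5, -0.4, 0.3]
gripper_width: 0.052
finger_force: 0.0
```

Call:
jog_arm(
  offset=[
    [0,0,0],
    [0,0,0],
    [0,0,0],
    [0,0,0],
    [0,0,0],
  ],
  turn=[0,0,0,0,0],
)

```text
clock: 63.38
ee_pos: [0.5052, -0.3167, 0.1139]
orientation: [0.0, 0.8, 0.6, 0.0]
wrist_force: [-1.1, -0.2, 0.4]
gripper_width: 0.0517
finger_force: 0.0
```

Run:
```python
from h import *
plan([[(505.8,-316.5,62.5,73.8)]])
```

```text
at [ 505.2 -316.7  113.9   73.8] t 63.38 w 51.7 q6 -0.48
   [0.3, 0.5, 51.4] turn 0.0 rows 1.2 q6 -0.28
  --
```

Call:
jog_arm(
  offset=[
    [0.5,0,15],
    [0.5,0,35],
    [0.5,0,51],
    [0.5,0,51.5],
    [0.5,0,51.5],
    [0.5,0,51.5],
    [0.5,0,51.5],
  ],
  turn=[0,0,0,0,0,0,0],
)

```text
clock: 63.97
ee_pos: [0.5057, -0.3167, 0.0636]
orientation: [0.001, 0.8, 0.601, 0.0]
wrist_force: [1.0, 0.4, -0.2]
gripper_width: 0.0524
finger_force: 0.0
```

Call:
jog_arm(
  offset=[
    [0,0,0],
    [0,0,0],
    [0,0,0],
    [0,0,0],
    [0,0,0],
    [0,0,0],
  ],
  turn=[0,0,0,0,0,0],
  hand=36,
)

```text
clock: 64.47
ee_pos: [0.505, -0.3166, 0.0639]
orientation: [0.0, 0.8, 0.601, -0.0]
wrist_force: [-4.4, 2.2, 9.1]
gripper_width: 0.0367
finger_force: 22.6
```

Call:
jog_arm(
  offset=[
    [0,-2,0],
    [0,-2,0],
    [0,-2,0],
    [0,-2,-30],
    [0,-2,-55],
    [0,-2,-55],
    [0,-2,-55],
    [0,-2,-55],
  ],
  turn=[0,0,0,0,7,14,21,28],
  hand=45,
)

```text
clock: 65.13
ee_pos: [0.5034, -0.3158, 0.1177]
orientation: [0.0, 0.922, 0.387, 0.0]
wrist_force: [-0.1, 0.3, -0.7]
gripper_width: 0.0449
finger_force: 0.0
```

Call:
jog_arm(
  offset=[
    [0,0,0],
    [0,0,0],
    [0,0,0],
    [0,0,0],
    [0,0,0],
    [0,0,0],
    [0,0,0],
    [0,0,0],
  ],
  turn=[7,14,21,28,35,42,49,56],
)

```text
clock: 65.8
ee_pos: [0.5033, -0.3157, 0.1172]
orientation: [-0.0, 0.996, -0.092, -0.0]
wrist_force: [-0.7, -0.9, 1.0]
gripper_width: 0.0447
finger_force: 0.0
```

Call:
jog_arm(
  offset=[
    [0,0,0],
    [0,0,0],
    [0,0,0],
    [0,0,20],
    [0,0,45],
    [0,0,54.5],
    [0,0,54.5],
    [0,0,54.5],
  ],
  turn=[6,6,6,6,6,6,6,6],
)

```text
clock: 66.47
ee_pos: [0.5035, -0.3159, 0.0631]
orientation: [-0.0, 0.99, -0.14, -0.0]
wrist_force: [0.2, -0.8, 0.0]
gripper_width: 0.0453
finger_force: 0.0
```

Call:
jog_arm(
  offset=[
    [0,0,0],
    [0,0,0],
    [0,0,0],
    [0,0,0],
    [0,0,0],
    [0,0,0],
    [0,0,0],
    [0,0,0],
  ],
  turn=[0,0,0,0,0,0,0,0],
  hand=20,
)

```text
clock: 67.13
ee_pos: [0.504, -0.3163, 0.0645]
orientation: [0.001, 0.99, -0.141, 0.001]
wrist_force: [-0.3, 0.5, 6.5]
gripper_width: 0.0246
finger_force: 59.4
```

Call:
jog_arm(
  offset=[
    [0,0,-40],
    [0,0,-80],
    [0,0,-95],
    [0,0,-95],
    [0,0,-95],
    [0,0,-95],
  ],
  turn=[0,0,0,0,0,0],
)

```text
clock: 67.63
ee_pos: [0.5028, -0.3153, 0.1565]
orientation: [-0.001, 0.99, -0.141, -0.001]
wrist_force: [0.6, -0.2, -0.9]
gripper_width: 0.0245
finger_force: 62.4
```

Run:
```python
from h import *
print('good:');plan([[(500,-20,160,5.9)],[(462,270,160,5.9)],[(448.5,350.2,115,5.9)]])
s=snap('top'); pickle.dump(s,open('top10.pkl','wb'))
```

```text
good:
at [ 502.8 -315.3  156.5  -16.2] t 67.63 w 24.5 q6 1.09
   [-84.9, -282.8, -3.5] turn -22.1 rows 7.1 q6 1.43
  --
   [-8.0, -292.4, -0.0] turn -0.0 rows 7.0 q6 2.00
  --
   [-5.2, -81.2, 45.0] turn -0.0 rows 2.2 q6 2.13
  --
```

Call:
jog_arm(
  offset=[
    [-85,-283,-3],
    [-85,-283,-3],
    [-85,-283,-3],
    [-85,-283,-3],
    [-85,-283,-3],
    [-85,-283,-3],
    [-85,-283,-3],
    [-85,-283,-3],
  ],
  turn=[-22.1,-22.1,-22.1,-22.1,-22.1,-22.1,-22.1,-22.1],
)

```text
clock: 68.35
ee_pos: [0.499, -0.0145, 0.1597]
orientation: [-0.001, 0.999, 0.054, -0.002]
wrist_force: [-0.6, 1.0, -2.2]
gripper_width: 0.0246
finger_force: 62.4
```

Call:
jog_arm(
  offset=[
    [-8,-292,0],
    [-8,-292,0],
    [-8,-292,0],
    [-8,-292,0],
    [-8,-292,0],
    [-8,-292,0],
    [-8,-292,0],
    [-8,-292,0],
  ],
  turn=[0,0,0,0,0,0,0,0],
)

```text
clock: 69.02
ee_pos: [0.4604, 0.2748, 0.1595]
orientation: [-0.001, 0.999, 0.055, -0.001]
wrist_force: [-0.8, -1.3, -1.1]
gripper_width: 0.0246
finger_force: 62.4
```

Call:
jog_arm(
  offset=[
    [-5,-81,0],
    [-5,-81,0],
    [-5,-81,0],
    [-5,-81,15],
    [-5,-81,30],
    [-5,-81,45],
    [-5,-81,45],
    [-5,-81,45],
  ],
  turn=[0,0,0,0,0,0,0,0],
)

```text
clock: 69.68
ee_pos: [0.4488, 0.3489, 0.1147]
orientation: [0.001, 0.999, 0.052, -0.001]
wrist_force: [1.1, -0.5, -0.8]
gripper_width: 0.0244
finger_force: 62.4
```

Call:
jog_arm(
  offset=[
    [0,0,0],
    [0,0,0],
    [0,0,0],
    [0,0,0],
  ],
  turn=[0,0,0,0],
)

```text
clock: 70.02
ee_pos: [0.4494, 0.3494, 0.1164]
orientation: [-0.0, 0.999, 0.052, 0.0]
wrist_force: [0.4, 0.4, -1.3]
gripper_width: 0.0243
finger_force: 62.4
```

Run:
```python
from h import *
plan([[(448.5,350.2,97,5.9)]])
```

```text
at [449.4 349.4 116.4   5.9] t 70.02 w 24.3 q6 1.92
   [-0.8, -0.9, 19.4] turn 0.0 rows 0.5 q6 2.13
  --
```

Call:
jog_arm(
  offset=[
    [-0.6,-0.7,0],
    [-0.6,-0.7,5],
    [-0.6,-0.7,10],
    [-0.6,-0.7,14],
    [-0.6,-0.7,17],
    [-0.6,-0.7,19],
    [-0.6,-0.7,19],
    [-0.6,-0.7,19],
  ],
  turn=[0,0,0,0,0,0,0,0],
)

```text
clock: 70.68
ee_pos: [0.4485, 0.35, 0.0968]
orientation: [0.0, 0.999, 0.052, -0.0]
wrist_force: [0.5, 0.4, -0.4]
gripper_width: 0.0243
finger_force: 62.4
```

Call:
jog_arm(
  offset=[
    [0,0,3],
    [0,0,6],
    [0,0,9],
    [0,0,12],
    [0,0,12],
    [0,0,12],
  ],
  turn=[0,0,0,0,0,0],
)

```text
clock: 71.18
ee_pos: [0.4484, 0.3499, 0.0846]
orientation: [0.0, 0.999, 0.052, -0.0]
wrist_force: [-0.3, 0.5, -1.0]
gripper_width: 0.0244
finger_force: 62.4
```

Call:
jog_arm(
  offset=[
    [0,0,5],
    [0,0,10],
    [0,0,15],
    [0,0,18],
    [0,0,20],
    [0,0,21],
    [0,0,21.5],
    [0,0,21.5],
  ],
  turn=[0,0,0,0,0,0,0,0],
)

```text
clock: 71.85
ee_pos: [0.4483, 0.3499, 0.0646]
orientation: [0.0, 0.999, 0.052, 0.0]
wrist_force: [-4.0, -2.6, 12.1]
gripper_width: 0.0244
finger_force: 64.3
```

Call:
jog_arm(
  offset=[
    [0,0,0],
    [0,0,0],
    [0,0,0],
  ],
  turn=[0,0,0],
)

```text
clock: 72.1
ee_pos: [0.4484, 0.3499, 0.0647]
orientation: [0.0, 0.999, 0.052, 0.0]
wrist_force: [-4.2, -4.0, 12.1]
gripper_width: 0.0247
finger_force: 64.3
```

Call:
jog_arm(
  offset=[
    [0,0,0],
    [0,0,0],
    [0,0,0],
    [0,0,0],
    [0,0,-20],
    [0,0,-60],
    [0,0,-75],
    [0,0,-75],
  ],
  turn=[0,0,0,0,0,0,0,0],
  hand=42,
)

```text
clock: 72.77
ee_pos: [0.4499, 0.3508, 0.1421]
orientation: [-0.001, 0.999, 0.052, 0.003]
wrist_force: [0.7, 0.7, 0.8]
gripper_width: 0.0421
finger_force: 0.0
```

Call:
jog_arm(
  offset=[
    [0,300,-60],
    [0,300,-60],
    [0,300,-60],
    [0,300,-60],
    [0,300,-60],
    [0,300,-60],
    [0,300,-60],
    [0,300,-60],
  ],
  turn=[0,0,0,0,0,0,0,0],
)

```text
clock: 73.43
ee_pos: [0.4799, 0.0474, 0.1984]
orientation: [0.001, 0.999, 0.05, 0.0]
wrist_force: [0.1, 0.2, 0.2]
gripper_width: 0.0419
finger_force: 0.0
```

Call:
jog_arm(
  offset=[
    [-30,280,0],
    [-30,280,0],
    [-30,280,0],
    [-30,280,0],
    [-30,280,0],
    [-30,280,0],
    [-30,280,0],
    [-30,280,0],
  ],
  turn=[0,0,0,0,0,0,0,0],
)

```text
clock: 74.1
ee_pos: [0.478, -0.2353, 0.1968]
orientation: [0.0, 0.999, 0.049, -0.001]
wrist_force: [-0.8, 0.2, -0.8]
gripper_width: 0.0419
finger_force: 0.0
```

Run:
```python
from h import *
plan([])
a=snap('top')['image'][195:310,160:375]; b=snap('scene')['image'][85:245,270:480]
cv2.imwrite('pics/f1.png',cv2.resize(a,None,fx=3.7,fy=3.7,interpolation=cv2.INTER_CUBIC))
cv2.imwrite('pics/f2.png',cv2.resize(b,None,fx=3.7,fy=3.7,interpolation=cv2.INTER_CUBIC))
```

```text
at [ 478.  -235.3  196.8    5.6] t 74.1 w 41.9 q6 0.79
```

View pics/f1.png

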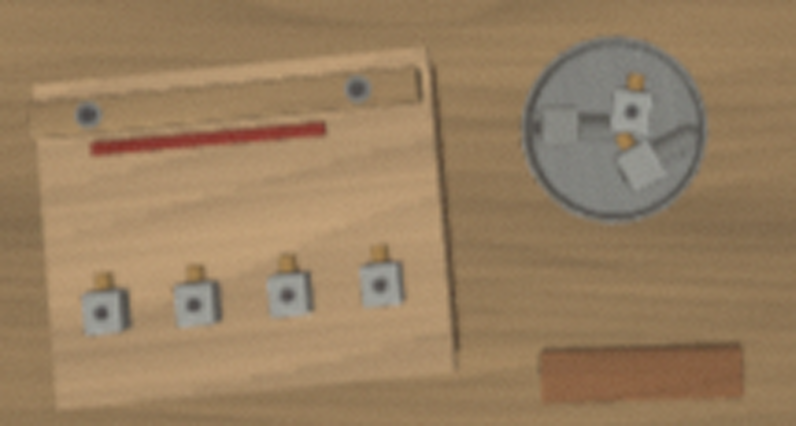

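View pics/f2.png

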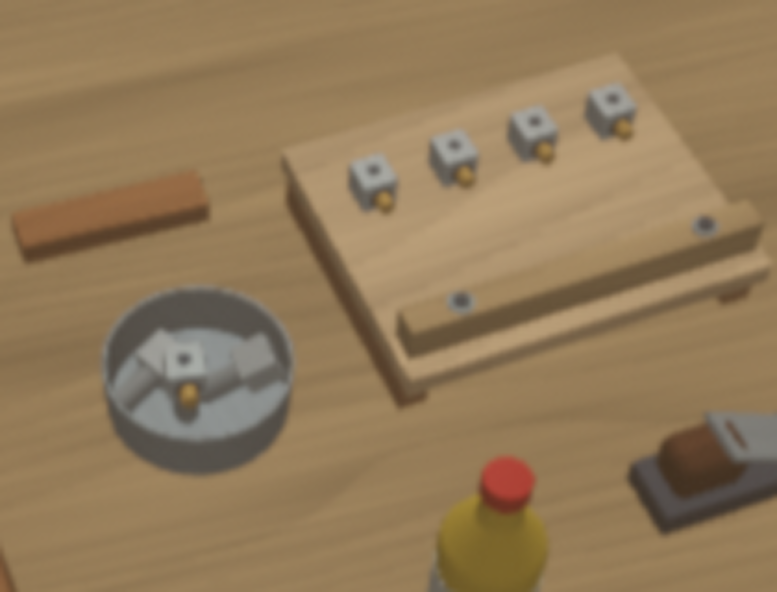

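Run:
```python
from h import *
s=snap('top'); o=s['image']; F=lambda p:full(p,[160,195],3.7)
hsv=cv2.cvtColor(o,cv2.COLOR_BGR2HSV).astype(int); g=cv2.cvtColor(o,cv2.COLOR_BGR2GRAY).astype(float)
def cen(w,c,r):
    X,Y=np.meshgrid(*[np.arange(int(round(v))-r,int(round(v))+r+1) for v in c]); k=w[Y,X]; return [(X*k).sum()/k.sum(),(Y*k).sum()/k.sum()]
for d,p in [((101,313),(105,282)),((194,305),(195,274)),((287,296),(288,265)),((380,286),(379,255))]:
    a=cen(np.clip(150-g,0,None),F(d),2); b=cen(np.clip(hsv[...,1]-115,0,None),F(p),3)
    h=cen((hsv[...,1]<45)*1.,F(d),8)
    A=unproj(s,[a],.074)[0]; H=unproj(s,[h],.070)[0]; B=unproj(s,[b],.065)[0]
    print(np.round(A*1000,1),'yaw dot',round(np.degrees(np.arctan2(B[1]-A[1],B[0]-A[0])),1),'yaw head',round(np.degrees(np.arctan2(B[1]-H[1],B[0]-H[0])),1))
```

```text
[444.3 350.5  74. ] yaw dot 4.2 yaw head 8.0
[450.1 289.2  74. ] yaw dot 3.3 yaw head 6.4
[456.6 227.3  74. ] yaw dot 5.7 yaw head 7.7
[463.8 165.7  74. ] yaw dot 5.4 yaw head 7.4
```

```bash
python3 -c "
from bench import arm
print(arm.finish_job())"
```

```text
the job is handed in; nothing more can be done
None
```

The job is handed in at about 74 s: the rail lies flat on the bench, the four good dogs are seated in the board's four holes with their plungers facing the fence, and the three tired dogs are in the scrap tin.

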